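# Clamp the new stone and set the tool rest on the sharpening machine

## Task

A new stone has just been put on one of the two sharpening machines. Screw the big hexagon nut on its spindle down until it stops tight on the stone - nobody remembers whether this machine has a left-hand or a right-hand thread, so try it and feel which way it gives - and then lay the metal tool-rest bar across that machine's two notched brackets, lying down flat in both notches and sticking out about equally at each end. Leave the other machine's nut as it is, and do not shove away the two chisels and the wooden strip lying beside the machines.

Things in the scene. Friction and masses are not known exactly. Their poses are not given: they have to be found in the camera images.
- machine: grey sharpening machine with the reddish round stone and two brackets; fixed, left or right of its bare twin 0.33 to 0.43 m away (no stone, no brackets); place and heading vary. Origin on the bench under the spindle, z up, -x its front, y to its left. Housing 200 mm wide, 105 mm out in front of the spindle; stone 150 mm wide, its top 118 mm up, in a black basin. Motor hood from 94 mm along +x, 150 mm high; water tank on it from 157 mm, up to 215 mm high.
- hub (a point): on the spindle axis of that machine, level with the stone's top; axes as the machine's. The nut whose point is within 10 mm of this, seen from above, is the one to screw down: its point is 34 mm above here at the start and 28 mm when home. The spindle's stub ends 47 mm above here.
- clamp_nut_a (a point): first big steel hexagon nut: 46 mm across flats, 40 mm high with its round foot 56 mm wide, 6 mm thick. Flats face along the point's x and every 60 degrees from it. Site on the spindle axis, 28 mm above the nut's underside, z up. Captive on its spindle; at the start backed right up against the clip at the top, so it turns only in the direction that screws it down. It stays where it is left.
- clamp_nut_b (a point): second nut, same look and size. One nut is on the machine with the stone, the other on the bare machine; which is which varies. One has a right-hand, the other a left-hand thread; only trying tells. Whole travel 3.2 rad (183 degrees), sinking 6 mm (12 mm a turn), then a hard stop on the stone; the wrong way it does not move. Friction about 0.12 N m.
- rest_mid (a point): half-way between the brackets at notch-floor level: 175 mm above the bench, 57 mm above the stone, 60 mm in front of the spindle; axes as the machine's. Upright brackets 83 mm either side along y, 12 mm thick; notches open to the top, 26 mm wide along x, flared to about 35 mm at the mouth, lips 20 mm high.
- bar_mid (a point): centre of the tool-rest bar: loose plain aluminium bar, 200 mm long (point's x), 20 mm wide (y), 16 mm high (z), about 0.25 kg, black end caps, dark line along the top. Starts flat on the bench far left or far right, outside the two machines, pointing roughly away from the robot. Laid across in the notches its centre is 8 mm above rest_mid.
- strip: bystander, leave alone: a plain pale wooden strip 210 x 24 x 12 mm with five notches, about as long as the bar but not it; lies on the bench on the opposite side from the bar; origin at the centre of its underside
- chisel_wide: bystander, leave alone: chisel, 220 mm long, wide blade, lying between the two machines, nearer the robot; origin at the centre of its underside
- chisel_narrow: bystander, leave alone: chisel, 220 mm long, narrow blade, lying between the two machines, behind the wide one; origin at the centre of its underside
Not all that is in view belongs to the job. What is shaped like the part that bears bar_mid but purple is not meant.

How it is judged:
By the outcome, as a careful person would: the job done as asked, in the order asked, and still so for the second after the job is handed in, with the robot touching nothing.
It also fails if it takes over 72 s, if anything falls off the work surface, if the arm or the gripper's body presses on something with over 40 N, if the wrist force passes 120 N, or if a joint passes its speed limit or range.

## Robot

A 7-joint arm with a two-finger parallel gripper is mounted at the origin on the work surface. World frame = base frame: x ahead of the robot, y to its left, z up, the work surface at z = 0. Lengths are in mm, angles in rad, forces in N, time in s.
With the tool pointing down it reaches from about 400 to 875 mm from the base axis. Payload 6.5 kg.
Tool frame: the origin (TCP) lies midway between the tips of the shut fingers; the grasp point (between the pads) lies 19 mm behind it; z points along the fingers, y is the direction in which the jaws open and shut (so a half turn about z gives the same grasp; the last joint's range is limited). The gripper opens to 85 mm and grips with 20 to 120 N. Pads are 22 mm wide; open, the fingers measure 114 mm over their backs; the gripper's body (76 mm by 85 mm) begins 54 mm behind the grasp point. The pads swing forward as they close: fully open they stand 13 mm farther back than shut.
Start: joints at [-1.282, 0.536, -0.004, 1.538, 0.003, 1.067, -0.071], TCP at [225.808, 609.509, 203.59] pointing down, gripper open.
Joint ranges: [-2.7, 2.7], [-0.37, 2.16], [-1.27, 1.26], [0.24, 2.4], [-1.31, 4.45], [0.19, 1.91], [-2.76, 2.76]. Speed limits (rad/s): [2.39, 2.39, 3.14, 3.14, 3.14, 3.14, 3.14].

## Interface

Orientations are given as a 3x3 rotation matrix whose columns are the frame's x, y, z axes.
In Python, from cell import arm, read_camera gives the robot as it stands.
- The arm moves only by the tool send_rows, never from a script. Its argument "commands" is a list that holds one entry, the list of rows, each a list of 5 numbers: the closure, from 0 (fully open) to 1 (shut), then the shift along the tool's x, y, z in cm, then the turn about the tool's z in units of 8 degrees (1.0 is 8 degrees). A call has exactly 5 rows; each row shifts and turns the pose as measured when the row begins, along the tool's axes as they then stand; what a row does not reach is not made up. A row lasts 1/8 s, in which the tool goes at most 62.5 mm and 10.7 degrees, less where a joint would pass 70% of its speed; a pose out of reach is approached as far as the arm can. A call with a gripper value outside its range is refused whole. The fingers move at their own pace and stop on an object; the grip force is fixed at half the most. Time passes only in rows, so rows that do not move let the fingers close, or fill a call up. It gives the time, the measured TCP pose, the force and the opening at its end, in the units of the state.
- arm.state(): the state, without advancing time (a new reading comes with each control period).
- read_camera(name): name is "scene" or "side" or "wrist"; returns a dict with "color" (384x512x3 uint8, red, green, blue), "mtx" (3x3 intrinsics, pixels), "k1" (the pictures are not rectified: a ray, as slopes to the right and down, at radius r is drawn at 1 + k1 r^2 times it, then the intrinsics apply), "cam_to_world" (4x4, takes a point from camera to world coordinates). Camera axes: x right, y down, z forward; pixel columns grow to the right and rows downward; lengths in mm; the calibration is good to about 2 mm. A picture is of the moment at which its call begins. There is no depth.
- arm.job_done(): hands the job in, once; it reports no verdict.
The state is a dict: "time_s": time; "joints": joint angles; "qd": joint speeds; "joint_torque": joint torques, N m; "ee_pos": TCP position; "eef_rot": TCP orientation; "ft_force": force on the tool from outside, world axes, zero at the start; "torque": the same for the moment, N m; "opening": finger opening in mm.
Only numpy, scipy, OpenCV 4.12 (cv2) and the standard library are available. Lean on these libraries where they do the work, as an engineer would, in place of code of your own. Each camera call takes 0.05 s, during which the arm holds its last target.

## Working session

There is one attempt and no reset: what is moved stays moved. The work goes in short steps, Python scripts to look and compute and a tool call to move; the robot and the scene stay as the last step left them, time stands still between calls to the robot, and variables do not carry over. Pictures are saved under pics/ and viewed, and the job is handed in when it is done.

Besides the shell and the picture viewer there is one more tool, called after ">>>" by a JSON object that holds its "fn" and its "kwargs". send_rows: Moves the arm, as the interface text tells. Its arguments: {"type":"object","properties":{"commands":{"type":"array","items":{"type":"array","items":{"type":"array","items":{"type":"number"}}}}},"required":["commands"]}

```bash
ls; mkdir -p pics; cat > h.py <<'E'
import numpy as np, cv2, pickle
from cell import arm, read_camera
def shot(n,tag):
    d=read_camera(n); pickle.dump(d,open(f'pics/{tag}.pkl','wb')); cv2.imwrite(f'pics/{tag}.png',d['color'][:,:,::-1]); return d
def load(tag): return pickle.load(open(f'pics/{tag}.pkl','rb'))
def ray(d,u,v):
    K=d['mtx'];k=float(d['k1'])
    p=np.array([(u-K[0,2])/K[0,0],(v-K[1,2])/K[1,1]]);q=p.copy()
    for _ in range(30): q=p/(1+k*(q@q))
    T=np.array(d['cam_to_world']); r=T[:3,:3]@np.array([q[0],q[1],1]); return T[:3,3],r/np.linalg.norm(r)
def onz(d,u,v,z):
    o,r=ray(d,u,v); return o+r*(z-o[2])/r[2]
def proj(d,P):
    T=np.array(d['cam_to_world']);K=d['mtx'];c=T[:3,:3].T@(np.array(P,float)-T[:3,3]);q=c[:2]/c[2];q=q*(1+float(d['k1'])*(q@q))
    return np.array([K[0,0]*q[0]+K[0,2],K[1,1]*q[1]+K[1,2]])
def tri(d1,p1,d2,p2):
    o1,r1=ray(d1,*p1);o2,r2=ray(d2,*p2)
    A=np.stack([r1,-r2],1);s=np.linalg.lstsq(A,o2-o1,rcond=None)[0];a=o1+s[0]*r1;b=o2+s[1]*r2
    return (a+b)/2,np.linalg.norm(a-b)
def tool(dv):  # world delta mm -> tool cm
    R=np.array(arm.state()['eef_rot']); return R.T@np.array(dv,float)/10
E
python3 - <<'E'
from h import *
np.set_printoptions(precision=3,suppress=True)
for n in ['scene','side','wrist']:
    d=shot(n,n+'0'); print(n,d['mtx'],d['k1'],d['cam_to_world'])
print(arm.state())
E
```

```text
pics
scene [[406.607   0.    250.001]
 [  0.    406.607 196.159]
 [  0.      0.      1.   ]] -0.09477965872938397 [[   0.155    0.839   -0.521 1115.669]
 [   0.988   -0.125    0.094 -107.093]
 [   0.014   -0.529   -0.848 1159.662]
 [   0.       0.       0.       1.   ]]
side [[479.599   0.    251.137]
 [  0.    479.599 193.141]
 [  0.      0.      1.   ]] -0.07762406166221966 [[    0.936    -0.186     0.298    47.187]
 [   -0.351    -0.479     0.805 -1178.333]
 [   -0.007    -0.858    -0.514   891.118]
 [    0.        0.        0.        1.   ]]
wrist [[338.623   0.    257.779]
 [  0.    338.623 193.3  ]
 [  0.      0.      1.   ]] -0.08565465242241341 [[  0.348   0.888   0.302 148.203]
 [  0.937  -0.329  -0.114 637.602]
 [ -0.002   0.322  -0.947 372.762]
 [  0.      0.      0.      1.   ]]
{'time_s': 0.15, 'joints': array([-1.282,  0.537, -0.004,  1.539,  0.003,  1.067, -0.071]), 'qd': array([ 0.001, -0.002, -0.001, -0.003,  0.   , -0.001, -0.002]), 'joint_torque': array([  0.002, -58.379,   1.05 , -25.935,   0.012,   0.007,  -0.   ]), 'ee_pos': array([225.653, 609.029, 202.918]), 'eef_rot': array([[-0.938,  0.347, -0.   ],
       [ 0.347,  0.938, -0.001],
       [-0.   , -0.001, -1.   ]]), 'ft_force': array([ 0.203, -0.563, -0.347]), 'torque': array([ 0.013, -0.015,  0.036]), 'opening': 85.78955419023126}
```

View pics/scene0.png

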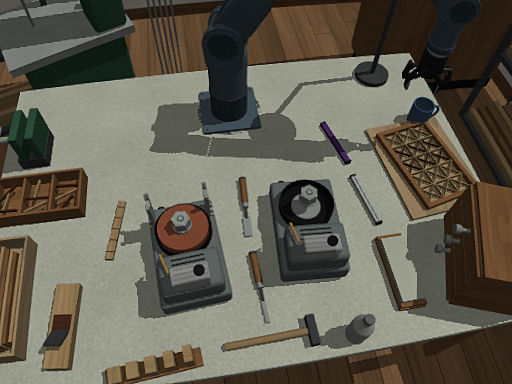

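View pics/side0.png

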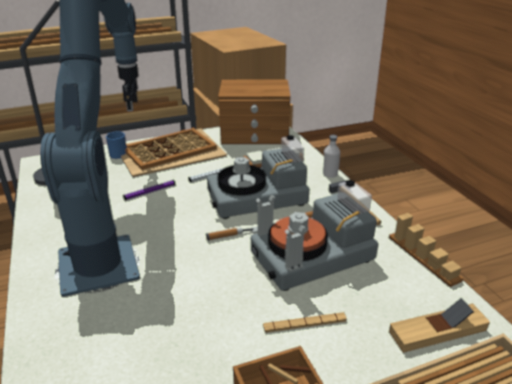

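View pics/wrist0.png

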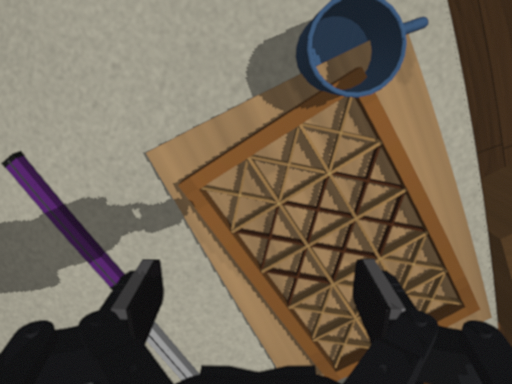

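The stone machine is at scene (182,225) and its nut at (181,220). The bare twin's nut is at (308,192).

Candidates for the bar:
- Silver bar at scene (365,199): matches the description, chosen.
- Purple bar at (335,143): decoy.
- Pale notched strip at (116,230): bystander.
- Try-square at (400,270) and hammer handle at (270,335): unrelated.

Next I'll check that choice in a close crop.

```bash
python3 - <<'E'
import cv2
a=cv2.imread('pics/scene0.png'); 
c=[a[165:325,130:250],a[165:290,260:360],a[110:235,310:400]]
cv2.imwrite('pics/c1.png',cv2.resize(c[0],None,fx=5,fy=5,interpolation=3)[:600*2//2+200][:600])
cv2.imwrite('pics/c2.png',cv2.resize(c[2],None,fx=4.8,fy=4.8,interpolation=3))
b=cv2.imread('pics/side0.png')
cv2.imwrite('pics/c3.png',cv2.resize(b[170:290,235:395],None,fx=5,fy=5,interpolation=3))
E
```

```text
(no output)
```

View pics/c1.png

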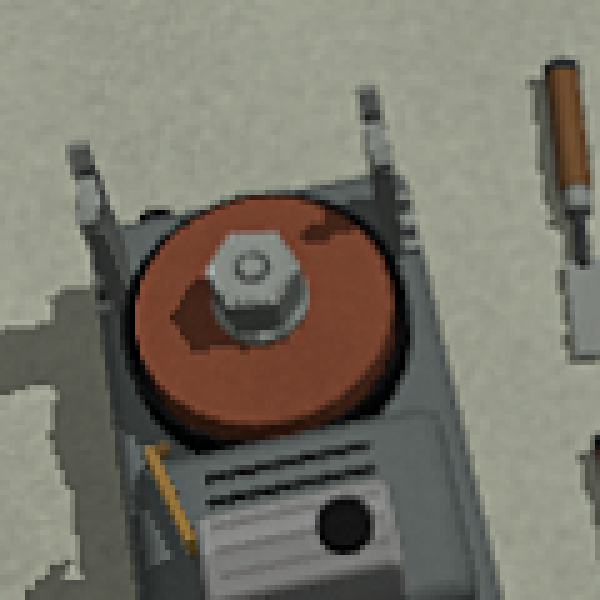

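View pics/c2.png

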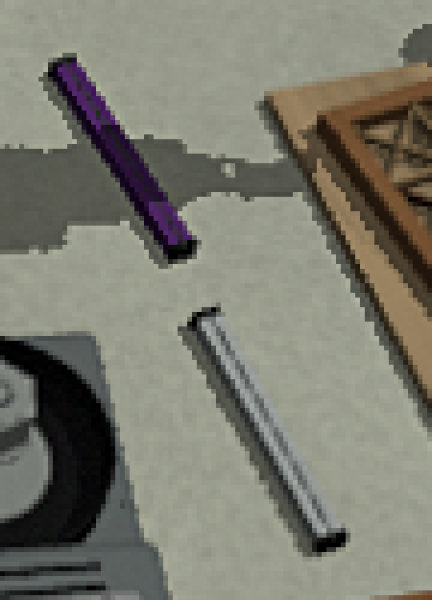

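View pics/c3.png

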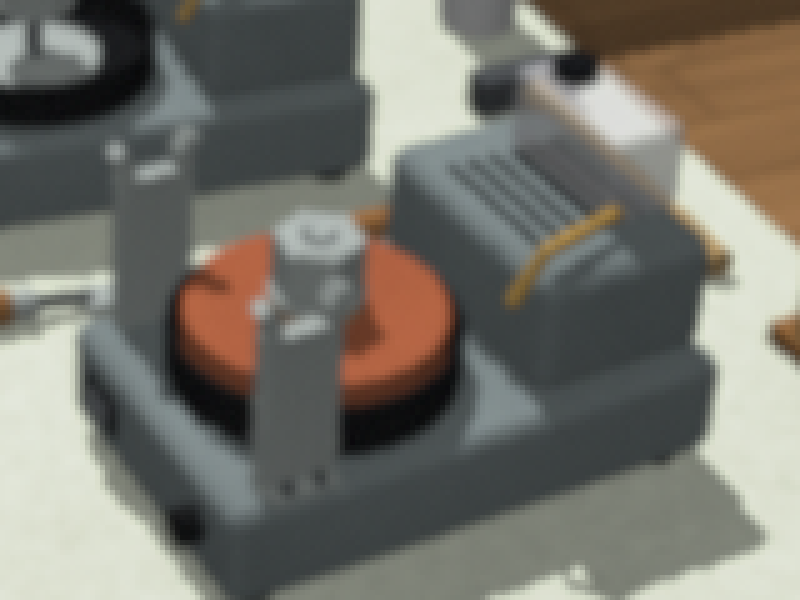

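The crops confirm the bar is the silver one with black caps and a dark line, at scene (365,199). The stone machine has a steel hex nut, with its stub at c1 (252,266) and c3 (319,236). Now to measure.

```bash
python3 - <<'E'
from h import *
np.set_printoptions(precision=1,suppress=True)
s=load('scene0');d=load('side0')
print('stub tri',tri(s,(180.4,218),d,(298.8,217.2)))
print('stub z165',onz(s,180.4,218,165),onz(d,298.8,217.2,165))
# nut top z = 118+34+12=164
# hex corners c1
H=[(242,232),(283,234),(299,264),(272,298),(222,303),(207,268)]
P=np.array([onz(s,130+u/5,165+v/5,164)[:2] for u,v in H]);print('hex',P,P.mean(0))
# stone ellipse
hsv=cv2.cvtColor(s['color'],cv2.COLOR_RGB2HSV)
# notch floors: centre c1 guesses
for nm,uv in dict(L=(88,182),R=(375,128)).items(): print(nm,onz(s,130+uv[0]/5,165+uv[1]/5,175))
for nm,uv in dict(nearSide=(305,327),farSide=(155,172)).items(): print(nm,onz(d,235+uv[0]/5,170+uv[1]/5,175))
# bar ends (c2)
for nm,uv in dict(a=(205,313),b=(328,540)).items(): print(nm,onz(s,310+uv[0]/4.8,110+uv[1]/4.8,16))
# front corners housing / brackets lip tops
for nm,uv in dict(L=(78,150),R=(369,92)).items(): print('lip',nm,onz(s,130+uv[0]/5,165+uv[1]/5,195))
o=np.array(s['color']);m=((o[:,:,0].astype(int)-o[:,:,2])>50).astype(np.uint8)
m[:,:145]=0;m[:,220:]=0;m[:195]=0;m[260:]=0
cs,_=cv2.findContours(m,cv2.RETR_EXTERNAL,cv2.CHAIN_APPROX_NONE);c=max(cs,key=cv2.contourArea);print(cv2.fitEllipse(c),cv2.boundingRect(c))
top=[onz(s,*p[0],118)[:2] for p in c]; top=np.array(top)
print(top.min(0),top.max(0))
E
```

```text
stub tri (array([ 546.2, -201.4,  161.3]), np.float64(1.8663586766042817))
stub z165 [ 547.5 -200.5  165. ] [ 544.1 -207.3  165. ]
hex [[ 524.8 -204.8]
 [ 529.5 -181.9]
 [ 550.1 -174.5]
 [ 569.4 -191. ]
 [ 568.5 -218.7]
 [ 545.1 -225.7]] [ 547.9 -199.4]
L [ 485.8 -288.4  175. ]
R [ 473.5 -123.5  175. ]
nearSide [ 495.  -293.2  175. ]
farSide [ 479.4 -129.3  175. ]
a [381.3 384.4  16. ]
b [573.7 414.2  16. ]
lip L [ 476.6 -289.9  195. ]
lip R [ 461.8 -124.1  195. ]
((181.7809295654297, 227.31680297851562), (43.502845764160156, 50.642940521240234), 84.46299743652344) (157, 204, 52, 46)
[ 474.5 -274.7] [ 621.5 -127.1]
```

>>> {"fn": "send_rows", "kwargs": {"commands": [[[0, -3.9, -4.3, -1.8, 0], [0, -3.9, -4.3, -1.8, 0], [0, -3.9, -4.3, -1.8, 0], [0, -3.9, -4.3, -1.8, 0], [0, -3.9, -4.3, -1.8, 0]]]}}

```text
time_s: 0.78
ee_pos: [333.7, 334.9, 292.0]
eef_rot: [[-0.94, 0.34, -0.004], [0.34, 0.94, -0.005], [0.002, -0.006, -1.0]]
ft_force: [1.2, 1.1, 1.4]
opening: 85.5
```

>>> {"fn": "send_rows", "kwargs": {"commands": [[[0, -4.2, -4.5, 0, 0], [0, -4.2, -4.5, 0, 0], [0, -4.2, -4.5, 0, 0], [0, -4.2, -4.5, 0, 0], [0, -4.2, -4.5, 0, 0]]]}}

```text
time_s: 1.4
ee_pos: [455.7, 47.5, 294.5]
eef_rot: [[-0.941, 0.339, 0.001], [0.339, 0.941, -0.0], [-0.001, -0.0, -1.0]]
ft_force: [1.0, 0.9, 0.5]
opening: 85.4
```

```bash
cat > go.py <<'E'
import sys
from h import *
def main(x,y,z,yaw):
    s=arm.state();R=np.array(s['eef_rot']);p=np.array(s['ee_pos'])
    cy=np.degrees(np.arctan2(R[1,1],R[0,1]))
    d=R.T@(np.array([x,y,z])-p)/10
    print('t',round(s['time_s'],2),'pos',p.round(1),'yaw',round(cy,1),'tool cm',d.round(2),'turn units',round(-((yaw-cy+180)%360-180)/8,2),'j7',s['joints'][6].round(3),'F',np.round(s['ft_force'],1),'M',np.round(s['torque'],2))
main(*map(float,sys.argv[1:5]))
E
python3 go.py 548 -200.5 290 49.5
```

```text
t 1.4 pos [455.7  47.5 294.5] yaw 70.2 tool cm [-17.09 -20.2    0.46] turn units 2.58 j7 1.068 F [1.  0.9 0.5] M [ 0.08 -0.07 -0.  ]
```

>>> {"fn": "send_rows", "kwargs": {"commands": [[[0, -4.3, -4.8, 0, 0], [0, -4.2, -4.8, 0, 0], [0, -4.2, -4.8, 0, 0], [0, -4.0, -4.8, 0.3, 0], [0, 0, 0, 0, 1.2]]]}}

```text
time_s: 2.02
ee_pos: [544.9, -191.9, 291.5]
eef_rot: [[-0.867, 0.499, 0.002], [0.499, 0.867, -0.002], [-0.003, -0.001, -1.0]]
ft_force: [0.9, 0.5, 0.0]
opening: 84.9
```

```bash
python3 go.py 548 -200.5 290 49.5
```

```text
t 2.02 pos [ 544.9 -191.9  291.5] yaw 60.1 tool cm [-0.7  -0.6   0.15] turn units 1.32 j7 1.501 F [0.9 0.5 0. ] M [0.   0.02 0.02]
```

>>> {"fn": "send_rows", "kwargs": {"commands": [[[0, -0.7, -0.6, 0, 1.3], [0, 0, 0, 0, 0], [0, 0, 0, 0, 0], [0, 0, 0, 0, 0], [0, 0, 0, 0, 0]]]}}

```text
time_s: 2.65
ee_pos: [547.4, -199.6, 290.4]
eef_rot: [[-0.767, 0.641, -0.0], [0.641, 0.767, -0.001], [-0.0, -0.001, -1.0]]
ft_force: [-0.6, 0.3, -0.3]
opening: 85.7
```

```bash
python3 go.py 548 -200.5 290 49.5; python3 -c "
from h import *
shot('wrist','w1')
a=cv2.imread('pics/w1.png');cv2.imwrite('pics/w1b.png',cv2.resize(a,None,fx=1.5,fy=1.5))"
```

```text
t 2.65 pos [ 547.4 -199.6  290.4] yaw 50.1 tool cm [-0.1  -0.03  0.05] turn units 0.08 j7 1.358 F [-0.6  0.3 -0.3] M [-0.01 -0.01  0.02]
```

View pics/w1b.png

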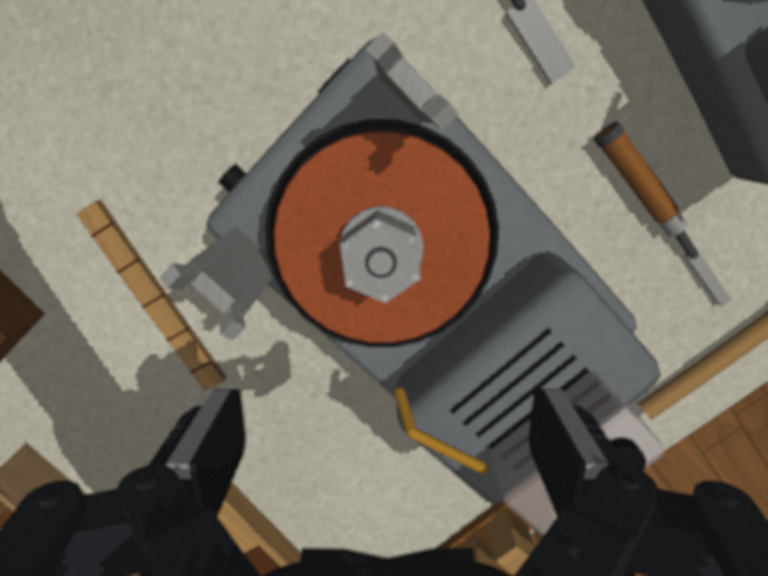

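```bash
python3 - <<'E'
from h import *
a=cv2.imread('pics/w1.png')
cv2.imwrite('pics/n1.png',cv2.resize(a[130:210,215:295],None,fx=7.5,fy=7.5,interpolation=3))
cv2.imwrite('pics/n2.png',cv2.resize(a[15:95,230:320],None,fx=6.6,fy=6.6,interpolation=3))
cv2.imwrite('pics/n3.png',cv2.resize(a[160:240,100:190],None,fx=6.6,fy=6.6,interpolation=3))
E
```

```text
(no output)
```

View pics/n1.png

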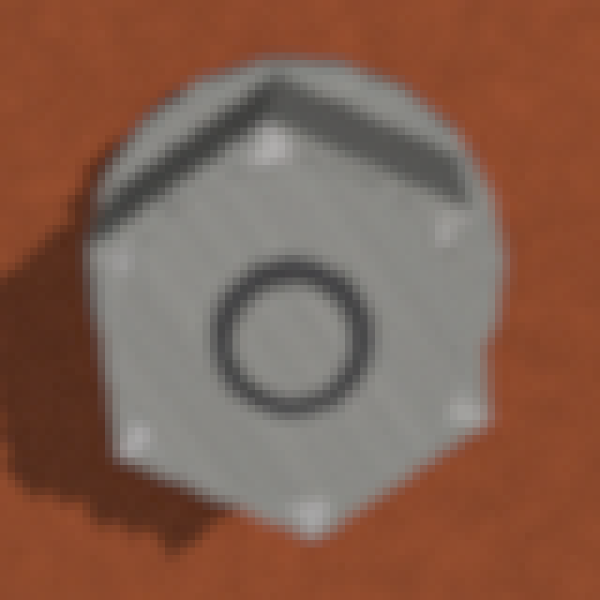

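View pics/n2.png

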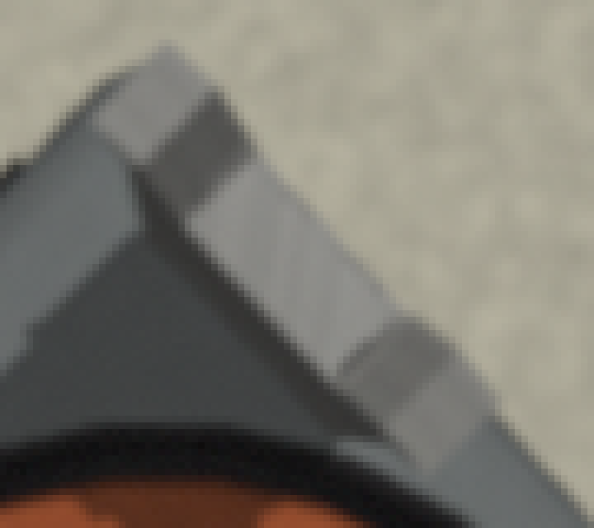

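View pics/n3.png

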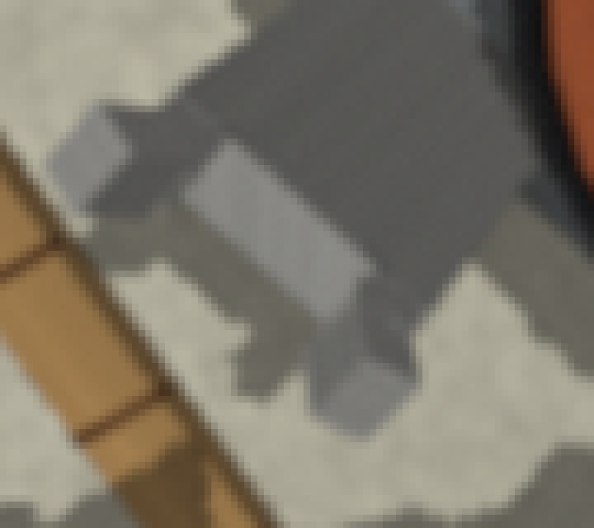

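```bash
python3 - <<'E'
from h import *
np.set_printoptions(precision=1,suppress=True)
w=load('w1');s=load('scene0');d=load('side0')
f=lambda z:np.array([onz(w,215+(u+.5)/7.5-.5,130+(v+.5)/7.5-.5,z)[:2] for u,v in [(268,145),(447,230),(467,410),(313,515),(137,437),(118,262)]])
P=f(163);c=P.mean(0);print(P,c);a=np.degrees(np.arctan2(*(P-c).T[::-1]));print(a%60,np.linalg.norm(P-c,axis=1),'flat',(a%60).mean()+30)
st=(215+(294)/7.5-.5,130+338/7.5-.5);print('stub',onz(w,*st,165),tri(w,st,s,(180.4,218)))
g2=lambda u,v,z=175:onz(w,230+(u+.5)/6.6-.5,15+(v+.5)/6.6-.5,z)
g3=lambda u,v,z=175:onz(w,100+(u+.5)/6.6-.5,160+(v+.5)/6.6-.5,z)
A=np.array([g2(*p) for p in [(258,160),(190,220),(395,305),(335,378)]]);B=np.array([g3(*p) for p in [(232,140),(185,190),(372,272),(322,325)]])
print(A,B);ma=A.mean(0);mb=B.mean(0);v=ma-mb;print('notch',ma,mb,(ma+mb)/2,np.linalg.norm(v),'yaw',np.degrees(np.arctan2(-v[0],v[1])))
E
```

```text
[[ 525.3 -190.4]
 [ 547.  -180.7]
 [ 566.1 -193. ]
 [ 564.5 -216.3]
 [ 542.7 -226.4]
 [ 524.6 -213.5]] [ 545.  -203.4]
[26.7 25.1 26.2 26.4 24.3 26.4] [23.6 22.8 23.5 23.3 23.1 22.8] flat 55.83593549138861
stub [ 545. -203.  165.] (array([ 545.7, -202.1,  162.4]), np.float64(2.7782368830482627))
[[ 466.  -120.9  175. ]
 [ 466.  -131.4  175. ]
 [ 489.2 -118.7  175. ]
 [ 491.2 -129.6  175. ]] [[ 479.2 -286.   175. ]
 [ 479.9 -296.2  175. ]
 [ 504.8 -284.8  175. ]
 [ 505.8 -295.8  175. ]]
notch [ 478.1 -125.1  175. ] [ 492.4 -290.7  175. ] [ 485.3 -207.9  175. ] 166.1619062401292 yaw 4.947273602239787
```

```bash
python3 go.py 545.5 -202.5 130 55.8
```

```text
t 2.7 pos [ 547.4 -199.6  290.5] yaw 50.1 tool cm [-0.03 -0.33 16.05] turn units -0.71 j7 1.358 F [-0.3  0.8  0.3] M [ 0.   -0.07  0.05]
```

>>> {"fn": "send_rows", "kwargs": {"commands": [[[0, 0, -0.3, 2.5, -0.7], [0, 0, 0, 4.0, 0], [0, 0, 0, 3.5, 0], [0, 0, 0, 2.0, 0], [0, 0, 0, 0, 0]]]}}

```text
time_s: 3.32
ee_pos: [546.9, -201.0, 168.4]
eef_rot: [[-0.831, 0.557, 0.003], [0.557, 0.831, -0.001], [-0.003, 0.001, -1.0]]
ft_force: [-0.1, -0.3, 0.6]
opening: 85.6
```

```bash
python3 go.py 545.5 -202.5 130 55.8
```

```text
t 3.33 pos [ 546.9 -201.   168.4] yaw 56.2 tool cm [ 0.05 -0.21  3.84] turn units 0.05 j7 1.53 F [-0.1 -0.3  0.6] M [0.04 0.   0.03]
```

>>> {"fn": "send_rows", "kwargs": {"commands": [[[0, 0, -0.2, 1.5, 0], [0, 0, 0, 1.5, 0], [0, 0, 0, 0.8, 0], [0, 0, 0, 0, 0], [0, 0, 0, 0, 0]]]}}

```text
time_s: 3.95
ee_pos: [547.6, -203.2, 130.2]
eef_rot: [[-0.831, 0.556, 0.007], [0.556, 0.831, -0.001], [-0.006, 0.002, -1.0]]
ft_force: [-0.4, -0.4, 0.7]
opening: 85.2
```

```bash
python3 go.py 545.5 -202.5 130 55.8;  python3 -c "
from h import *
shot('wrist','w2')"
```

```text
t 3.95 pos [ 547.6 -203.2  130.2] yaw 56.2 tool cm [ 0.21 -0.05  0.02] turn units 0.05 j7 1.562 F [-0.4 -0.4  0.7] M [ 0.01 -0.03 -0.02]
```

View pics/w2.png

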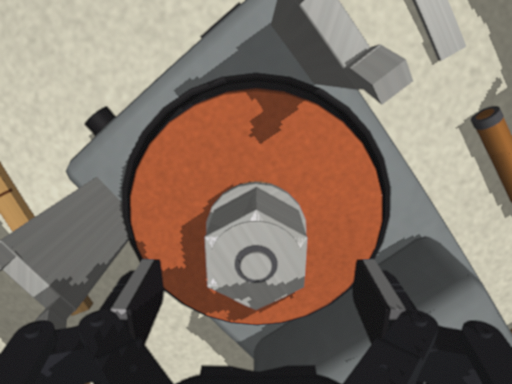

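The nut is centred between the fingers at (257,263), with its flats parallel to the pads. Closing.

>>> {"fn": "send_rows", "kwargs": {"commands": [[[0.3, 0.2, 0, 0, 0], [1, 0, 0, 0, 0], [1, 0, 0, 0, 0], [1, 0, 0, 0, 0], [1, 0, 0, 0, 0]]]}}

```text
time_s: 4.62
ee_pos: [545.7, -203.1, 132.0]
eef_rot: [[-0.831, 0.557, 0.008], [0.557, 0.831, -0.002], [-0.007, 0.003, -1.0]]
ft_force: [-0.6, -0.8, -0.4]
opening: 42.0
```

```bash
python3 go.py 545.5 -202.5 130 55.8;  python3 -c "
from h import *
shot('wrist','w3')"
```

```text
t 4.62 pos [ 545.7 -203.1  132. ] yaw 56.2 tool cm [0.05 0.04 0.2 ] turn units 0.05 j7 1.561 F [-0.6 -0.8 -0.4] M [ 0.12  0.01 -0.01]
```

View pics/w3.png

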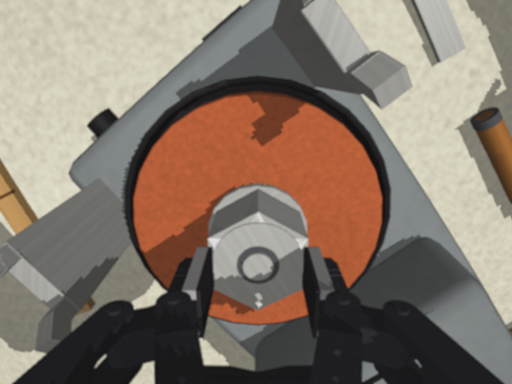

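The fingers hold the nut on its flats. Testing clockwise first.

>>> {"fn": "send_rows", "kwargs": {"commands": [[[1, 0, 0, 0, 0.4], [1, 0, 0, 0, 0.4], [1, 0, 0, 0, 0.4], [1, 0, 0, 0, 0], [1, 0, 0, 0, 0]]]}}

```text
time_s: 5.3
ee_pos: [545.8, -203.2, 132.1]
eef_rot: [[-0.738, 0.675, 0.005], [0.675, 0.738, -0.007], [-0.008, -0.002, -1.0]]
ft_force: [-1.0, -2.0, 2.2]
opening: 41.9
```

```bash
python3 go.py 545.5 -202.5 130 55.8;  python3 -c "
from h import *
shot('wrist','w4')"
```

```text
t 5.3 pos [ 545.8 -203.2  132.1] yaw 47.6 tool cm [0.07 0.03 0.21] turn units -1.03 j7 1.429 F [-1.  -2.   2.2] M [-0.26  0.33  2.2 ]
```

View pics/w4.png

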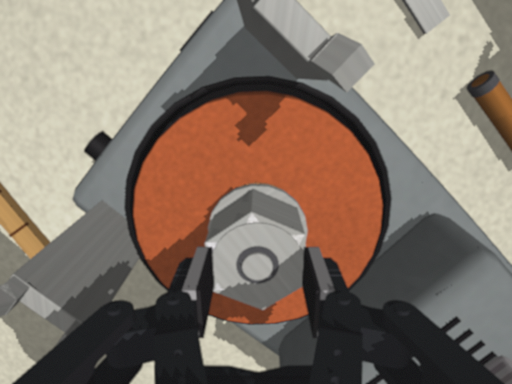

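Clockwise is blocked: Mz is 2.2 N m against 0.12 N m of friction, and the nut slipped in the pads. So this machine has a left-hand thread and screws down counter-clockwise. I'll relieve the torque, open, and re-grip half a turn back so that one sweep covers the full travel.

>>> {"fn": "send_rows", "kwargs": {"commands": [[[1, 0, 0, 0, -1.0], [0, 0, 0, 0, 0], [0, 0, 0, 0, 0], [0, 0, 0, 0, 0], [0, 0, 0, 0, 0]]]}}

```text
time_s: 5.98
ee_pos: [546.2, -203.1, 132.0]
eef_rot: [[-0.817, 0.576, 0.007], [0.576, 0.817, -0.004], [-0.008, 0.001, -1.0]]
ft_force: [0.4, 0.0, 0.3]
opening: 85.3
```

>>> {"fn": "send_rows", "kwargs": {"commands": [[[0, 0, 0, 0, 1.3], [0, 0, 0, 0, 1.3], [0, 0, 0, 0, 1.3], [0, 0, 0, 0, 1.3], [0, 0, 0, 0, 1.3]]]}}

```text
time_s: 6.6
ee_pos: [546.8, -202.8, 132.4]
eef_rot: [[-0.019, 1.0, 0.009], [1.0, 0.019, -0.003], [-0.003, 0.009, -1.0]]
ft_force: [-0.0, -0.4, -0.9]
opening: 85.2
```

>>> {"fn": "send_rows", "kwargs": {"commands": [[[0, 0, 0, 0, 1.3], [0, 0, 0, 0, 1.3], [0, 0, 0, 0, 1.3], [0, 0, 0, 0, 1.3], [0, 0, 0, 0, 1.3]]]}}

```text
time_s: 7.22
ee_pos: [547.9, -201.8, 132.7]
eef_rot: [[0.795, 0.607, 0.011], [0.607, -0.795, -0.002], [0.007, 0.009, -1.0]]
ft_force: [0.1, 0.5, -0.3]
opening: 85.3
```

>>> {"fn": "send_rows", "kwargs": {"commands": [[[0, 0, 0, 0, 1.3], [0, 0, 0, 0, 1.3], [0, 0, 0, 0, 1.3], [0, 0, 0, 0, 1.3], [0, 0, 0, 0, 1.3]]]}}

```text
time_s: 7.85
ee_pos: [549.4, -200.4, 132.8]
eef_rot: [[0.96, -0.281, 0.013], [-0.281, -0.96, -0.002], [0.013, -0.002, -1.0]]
ft_force: [-1.2, 0.2, 0.9]
opening: 85.7
```

```bash
python3 go.py 545.5 -202.5 130 -124.2
```

```text
t 7.85 pos [ 549.4 -200.4  132.8] yaw -106.3 tool cm [-0.31  0.31  0.27] turn units 2.24 j7 -0.818 F [-1.2  0.2  0.9] M [ 0.01  0.01 -0.  ]
```

>>> {"fn": "send_rows", "kwargs": {"commands": [[[0, -0.2, 0.3, 0.1, 1.1], [0, 0, 0, 0.1, 1.1], [0, 0, 0, 0, 0], [0, 0, 0, 0, 0], [0, 0, 0, 0, 0]]]}}

```text
time_s: 8.48
ee_pos: [547.6, -201.7, 130.5]
eef_rot: [[0.827, -0.562, 0.013], [-0.562, -0.827, -0.002], [0.012, -0.006, -1.0]]
ft_force: [-0.2, 0.3, -0.2]
opening: 85.4
```

```bash
python3 go.py 545.7 -203 131 -124.2;  python3 -c "
from h import *
shot('wrist','w5');print(arm.state()['joints'])"
```

```text
t 8.47 pos [ 547.6 -201.7  130.5] yaw -124.2 tool cm [-0.09  0.21 -0.05] turn units -0.0 j7 -1.103 F [-0.2  0.3 -0.2] M [ 0.04 -0.02  0.03]
[-0.49379409  0.87795221  1.21043505  1.83632049 -0.93472578  1.1189019
 -1.10330861]
```

View pics/w5.png

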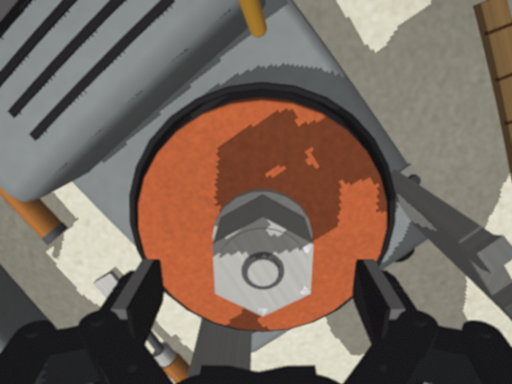

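>>> {"fn": "send_rows", "kwargs": {"commands": [[[0.2, -0.1, 0.2, 0, 0], [1, 0, 0, 0, 0], [1, 0, 0, 0, 0], [1, 0, 0, 0, 0], [1, 0, 0, 0, 0]]]}}

```text
time_s: 9.15
ee_pos: [545.5, -203.1, 131.3]
eef_rot: [[0.827, -0.562, 0.014], [-0.562, -0.827, -0.001], [0.012, -0.007, -1.0]]
ft_force: [-1.3, 0.7, 1.4]
opening: 42.7
```

>>> {"fn": "send_rows", "kwargs": {"commands": [[[1, 0, 0, 0, -0.5], [1, 0, 0, 0.02, -0.6], [1, 0, 0, 0.02, -0.6], [1, 0, 0, 0.02, -0.6], [1, 0, 0, 0.02, -0.6]]]}}

```text
time_s: 9.78
ee_pos: [545.6, -202.8, 130.5]
eef_rot: [[0.984, -0.179, 0.014], [-0.179, -0.984, -0.001], [0.014, -0.002, -1.0]]
ft_force: [-0.2, 1.0, 2.0]
opening: 42.6
```

```bash
python3 go.py 545.7 -203 131 58; python3 -c "
from h import *
print(arm.state()['joints'],arm.state()['opening'])"
```

```text
t 9.78 pos [ 545.6 -202.8  130.5] yaw -100.3 tool cm [ 0.01  0.02 -0.05] turn units -19.79 j7 -0.74 F [-0.2  1.   2. ] M [ 0.18  0.15 -0.16]
[-0.46048881  0.81155189  1.12740487  1.83924151 -0.85854902  1.05890809
 -0.73985849] 42.59356913792632
```

Counter-clockwise it gives freely, with Mz at about −0.16. Continuing, following the sink at 12 mm per turn.

>>> {"fn": "send_rows", "kwargs": {"commands": [[[1, 0, 0, 0.02, -0.9], [1, 0, 0, 0.02, -0.9], [1, 0, 0, 0.02, -0.9], [1, 0, 0, 0.03, -0.9], [1, 0, 0, 0.03, -0.9]]]}}

```text
time_s: 10.4
ee_pos: [545.5, -202.4, 129.3]
eef_rot: [[0.893, 0.45, 0.014], [0.45, -0.893, 0.001], [0.013, 0.006, -1.0]]
ft_force: [-1.1, 0.3, 1.0]
opening: 42.5
```

>>> {"fn": "send_rows", "kwargs": {"commands": [[[1, 0, 0, 0.02, -0.9], [1, 0, 0, 0.02, -0.9], [1, 0, 0, 0.02, -0.9], [1, 0, 0, 0.03, -0.9], [1, 0, 0, 0.03, -0.9]]]}}

```text
time_s: 11.02
ee_pos: [545.1, -202.2, 128.0]
eef_rot: [[0.441, 0.897, 0.014], [0.897, -0.441, 0.002], [0.008, 0.012, -1.0]]
ft_force: [-0.9, 1.1, 0.3]
opening: 42.8
```

```bash
python3 go.py 545.7 -203 131 58; python3 -c "
from h import *
print(arm.state()['joints'],arm.state()['opening'])"
```

```text
t 11.03 pos [ 545.1 -202.2  128. ] yaw -26.2 tool cm [-0.04  0.09 -0.3 ] turn units -10.52 j7 0.344 F [-0.9  1.1  0.3] M [ 0.18  0.33 -0.13]
[-0.3027614   0.64642453  0.82499707  1.83461492 -0.60202055  0.91512042
  0.34350588] 42.82157004551385
```

>>> {"fn": "send_rows", "kwargs": {"commands": [[[1, 0, 0, 0.02, -0.9], [1, 0, 0, 0.02, -0.9], [1, 0, 0, 0.02, -0.9], [1, 0, 0, 0.03, -0.9], [1, 0, 0, 0.03, -0.9]]]}}

```text
time_s: 11.65
ee_pos: [544.7, -202.5, 126.8]
eef_rot: [[-0.189, 0.982, 0.014], [0.982, 0.189, 0.002], [-0.001, 0.014, -1.0]]
ft_force: [0.1, 0.2, 2.1]
opening: 42.6
```

>>> {"fn": "send_rows", "kwargs": {"commands": [[[1, 0, 0, 0.02, -0.9], [1, 0, 0, 0.03, -0.9], [1, 0, 0, 0.03, -0.9], [1, 0, 0, 0.03, -0.9], [1, 0, 0, 0, 0]]]}}

```text
time_s: 12.28
ee_pos: [544.7, -202.7, 125.8]
eef_rot: [[-0.65, 0.76, 0.014], [0.76, 0.65, 0.002], [-0.008, 0.013, -1.0]]
ft_force: [0.9, 1.0, 1.0]
opening: 42.7
```

```bash
python3 go.py 545.7 -203 131 59; python3 -c "
from h import *
print(arm.state()['joints'],arm.state()['opening'])"
```

```text
t 12.28 pos [ 544.7 -202.7  125.8] yaw 40.5 tool cm [-0.09  0.06 -0.52] turn units -2.31 j7 1.311 F [0.9 1.  1. ] M [-0.03  0.18  0.13]
[-0.10426011  0.55719418  0.52536583  1.82585427 -0.37294891  0.84357553
  1.31124956] 42.72225180673317
```

>>> {"fn": "send_rows", "kwargs": {"commands": [[[1, 0, 0, 0.02, -0.6], [1, 0, 0, 0.02, -0.6], [1, 0, 0, 0.02, -0.6], [1, 0, 0, 0.02, -0.5], [1, 0, 0, 0, 0]]]}}

```text
time_s: 12.9
ee_pos: [544.8, -202.8, 125.2]
eef_rot: [[-0.853, 0.521, 0.015], [0.521, 0.853, 0.002], [-0.011, 0.01, -1.0]]
ft_force: [-1.0, 0.5, 2.0]
opening: 42.7
```

```bash
python3 go.py 545.7 -203 131 59
```

```text
t 12.9 pos [ 544.8 -202.8  125.2] yaw 58.6 tool cm [-0.09  0.04 -0.58] turn units -0.05 j7 1.576 F [-1.   0.5  2. ] M [0.01 0.19 0.06]
```

>>> {"fn": "send_rows", "kwargs": {"commands": [[[1, 0, 0, 0, -0.3], [1, 0, 0, 0, -0.4], [1, 0, 0, 0, -0.4], [1, 0, 0, 0, -0.3], [1, 0, 0, 0, 0]]]}}

```text
time_s: 13.52
ee_pos: [544.8, -202.9, 125.1]
eef_rot: [[-0.932, 0.361, 0.017], [0.361, 0.932, 0.006], [-0.013, 0.012, -1.0]]
ft_force: [1.0, 2.5, 1.5]
opening: 42.6
```

```bash
python3 go.py 545.7 -203 131 59
```

```text
t 13.53 pos [ 544.8 -202.9  125.1] yaw 68.8 tool cm [-0.09  0.03 -0.59] turn units 1.23 j7 1.732 F [1.  2.5 1.5] M [ 0.44  0.02 -2.74]
```

The nut stopped hard, with Mz at −2.7 N m after about 185° of travel. Opening without turning back, then rising and looking.

>>> {"fn": "send_rows", "kwargs": {"commands": [[[0, 0, 0, 0, 0], [0, 0, 0, 0, 0], [0, 0, 0, 0, 0], [0, 0, 0, -1.5, 0], [0, 0, 0, -4.0, 0]]]}}

```text
time_s: 14.15
ee_pos: [541.7, -202.6, 179.2]
eef_rot: [[-0.936, 0.351, 0.009], [0.351, 0.936, 0.004], [-0.007, 0.007, -1.0]]
ft_force: [1.1, 0.3, 0.3]
opening: 85.3
```

>>> {"fn": "send_rows", "kwargs": {"commands": [[[0, 0, 0, -5.0, 0], [0, 0, 0, -5.0, 0], [0, 0, 0, -1.5, 0], [0, 0, 0, 0, 0], [0, 0, 0, 0, 0]]]}}

```text
time_s: 14.78
ee_pos: [540.9, -204.2, 302.8]
eef_rot: [[-0.937, 0.35, 0.014], [0.35, 0.937, 0.002], [-0.013, 0.006, -1.0]]
ft_force: [-0.3, 0.3, -0.5]
opening: 85.7
```

```bash
python3 go.py 477 399 200 0; python3 - <<'E'
from h import *
w=shot('wrist','w6');s=shot('scene','s6');d=shot('side','d6')
a=cv2.imread('pics/w6.png');print(proj(w,[545,-203,158]))
u,v=proj(w,[545,-203,158]).astype(int)
cv2.imwrite('pics/n6.png',cv2.resize(a[v-45:v+45,u-45:u+45],None,fx=6.6,fy=6.6,interpolation=3))
print(u,v)
E
```

```text
t 14.78 pos [ 540.9 -204.2  302.8] yaw 69.5 tool cm [27.2  54.21 10.28] turn units 8.69 j7 1.649 F [-0.3  0.3 -0.5] M [-0.02  0.03 -0.02]
[260.0329142  170.52368519]
260 170
```

View pics/n6.png

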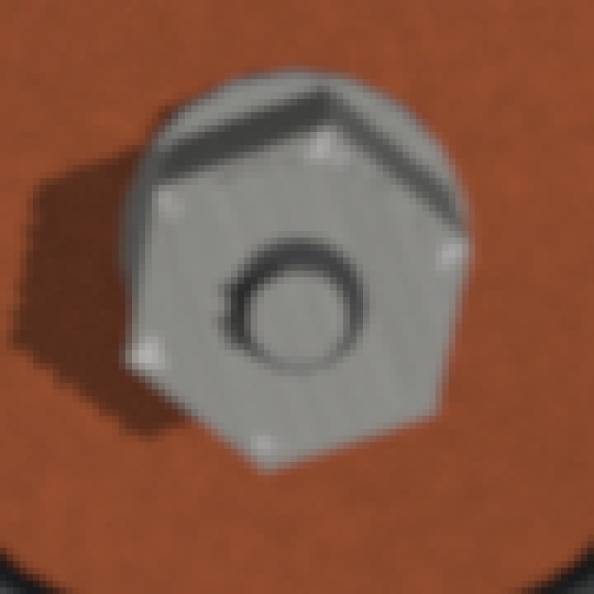

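View pics/s6.png

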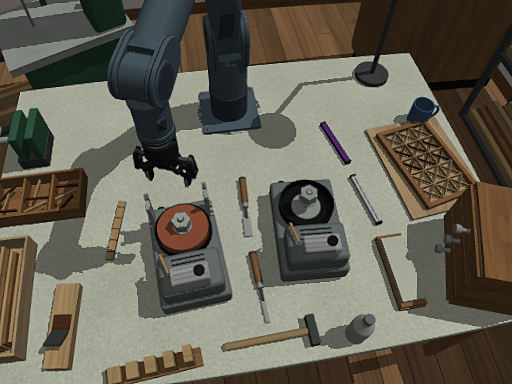

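The stub now stands proud of the nut, so it has sunk. Measuring its angle against the expected travel.

```bash
python3 - <<'E'
from h import *
np.set_printoptions(precision=1,suppress=True)
w=load('w6')
P=np.array([onz(w,215+(u+.5)/6.6-.5,125+(v+.5)/6.6-.5,157)[:2] for u,v in [(322,145),(455,252),(437,410),(265,447),(148,353),(168,203)]])
c=P.mean(0);a=np.degrees(np.arctan2(*(P-c).T[::-1]));print(c,a%60,np.linalg.norm(P-c,axis=1))
# bar
for tag in ['scene0','s6']:
    s=load(tag)['color'][170:230,340:390]
    hsv=cv2.cvtColor(s,cv2.COLOR_RGB2HSV)
cv2.imwrite('pics/b6.png',cv2.resize(load('s6')['color'][165:232,335:395,::-1],None,fx=8,fy=8,interpolation=3))
E
```

```text
[ 545.3 -203.2] [31.7 28.3 30.7 26.6 28.2 31. ] [23.7 23.8 26.3 22.8 23.5 24.2]
```

View pics/b6.png

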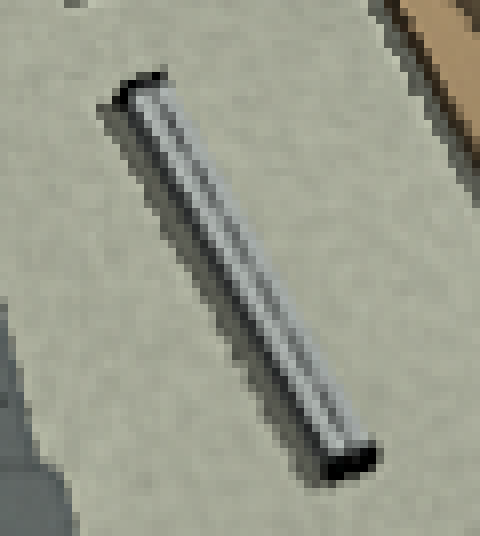

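The nut turned +183.6° (183.3° expected) and is still centred, so it's home. Off to the bar, carrying high over the twin.

>>> {"fn": "send_rows", "kwargs": {"commands": [[[0, 2.7, 5.4, 0, 0], [0, 2.7, 5.4, 0, 0], [0, 2.7, 5.4, 0, 0], [0, 2.7, 5.4, 0, 0], [0, 2.7, 5.4, 0, 0]]]}}

```text
time_s: 15.55
ee_pos: [507.0, 98.3, 297.3]
eef_rot: [[-0.933, 0.36, 0.007], [0.36, 0.933, -0.003], [-0.007, -0.0, -1.0]]
ft_force: [0.9, -0.4, 1.0]
opening: 85.4
```

>>> {"fn": "send_rows", "kwargs": {"commands": [[[0, 2.7, 5.4, 0, 0], [0, 2.7, 5.4, 0, 0], [0, 2.7, 5.4, 0, 0], [0, 2.7, 5.4, 0, 0], [0, 0, 0, 0, 0]]]}}

```text
time_s: 16.18
ee_pos: [477.7, 351.3, 290.8]
eef_rot: [[-0.936, 0.352, -0.001], [0.352, 0.936, -0.006], [-0.001, -0.005, -1.0]]
ft_force: [-0.3, -0.4, 0.7]
opening: 85.7
```

```bash
python3 go.py 477 399 200 98.8
```

```text
t 16.18 pos [477.7 351.3 290.8] yaw 69.4 tool cm [1.76 4.49 9.05] turn units -3.68 j7 0.557 F [-0.3 -0.4  0.7] M [-0.07 -0.02 -0.03]
```

>>> {"fn": "send_rows", "kwargs": {"commands": [[[0, 1.7, 4.5, 2.5, 0], [0, 0, 0, 3.5, -1.2], [0, 0, 0, 3.0, -1.2], [0, 0, 0, 0, -1.2], [0, 0, 0, 0, 0]]]}}

```text
time_s: 16.8
ee_pos: [477.6, 395.5, 192.9]
eef_rot: [[-0.988, -0.153, -0.005], [-0.153, 0.988, -0.013], [0.007, -0.012, -1.0]]
ft_force: [-0.3, 0.1, 0.1]
opening: 85.3
```

```bash
python3 go.py 477 399 200 98.8;python3 -c "
from h import *
shot('wrist','w7')"
```

```text
t 16.8 pos [477.6 395.5 192.9] yaw 98.8 tool cm [ 0.01  0.34 -0.71] turn units 0.0 j7 0.977 F [-0.3  0.1  0.1] M [ 0.02  0.01 -0.02]
```

View pics/w7.png

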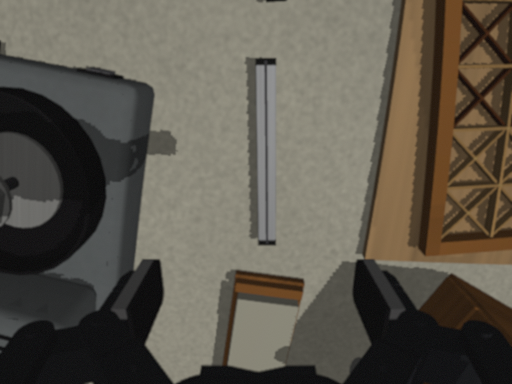

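```bash
python3 - <<'E'
from h import *
np.set_printoptions(precision=1,suppress=True)
w=load('w7');a=cv2.imread('pics/w7.png')
cv2.imwrite('pics/b7.png',cv2.resize(np.hstack([a[50:80,250:285],a[225:255,250:285]]),None,fx=10,fy=10,interpolation=3))
A=onz(w,265.3,58,16);B=onz(w,266.8,243.5,16);print(A,B,(A+B)/2,np.linalg.norm(A-B),np.degrees(np.arctan2(*(B-A)[:2][::-1])))
E
```

```text
[374.3 384.   16. ] [569.5 417.2  16. ] [471.9 400.6  16. ] 198.0557848544354 9.63968411302352
```

View pics/b7.png

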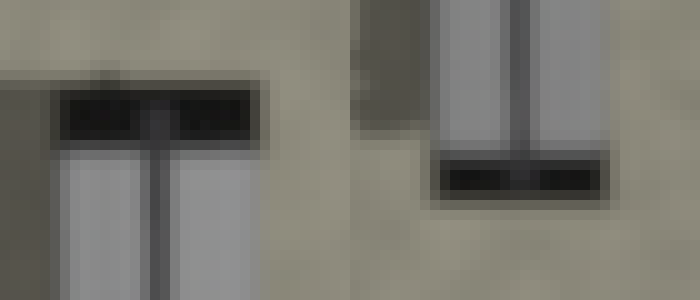

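```bash
python3 go.py 472.5 400.5 3 99.5
```

```text
t 16.85 pos [477.3 395.4 192.7] yaw 98.7 tool cm [ 0.26  0.81 18.97] turn units -0.1 j7 0.976 F [-0.3  0.4 -0.2] M [-0.06 -0.02 -0.02]
```

>>> {"fn": "send_rows", "kwargs": {"commands": [[[0, 0.3, 0.8, 3.0, -0.1], [0, 0, 0, 4.5, 0], [0, 0, 0, 4.5, 0], [0, 0, 0, 3.0, 0], [0, 0, 0, 0, 0]]]}}

```text
time_s: 17.48
ee_pos: [475.4, 400.4, 40.9]
eef_rot: [[-0.989, -0.146, -0.001], [-0.146, 0.989, -0.011], [0.002, -0.011, -1.0]]
ft_force: [0.0, 0.4, 1.0]
opening: 85.4
```

```bash
python3 go.py 472.5 400.5 3 99.5
```

```text
t 17.48 pos [475.4 400.4  40.9] yaw 98.4 tool cm [0.28 0.09 3.79] turn units -0.14 j7 0.964 F [0.  0.4 1. ] M [-0.01  0.01 -0.  ]
```

>>> {"fn": "send_rows", "kwargs": {"commands": [[[0, 0.3, 0.1, 2.0, -0.14], [0, 0, 0, 1.2, 0], [0, 0, 0, 0.6, 0], [0, 0, 0, 0, 0], [0, 0, 0, 0, 0]]]}}

```text
time_s: 18.1
ee_pos: [474.7, 402.6, 4.5]
eef_rot: [[-0.986, -0.164, 0.004], [-0.164, 0.986, -0.007], [-0.003, -0.008, -1.0]]
ft_force: [0.3, -0.3, 0.6]
opening: 85.4
```

```bash
python3 go.py 472.5 400.5 3 99.5
```

```text
t 18.1 pos [474.7 402.6   4.5] yaw 99.4 tool cm [ 0.26 -0.17  0.15] turn units -0.01 j7 0.975 F [ 0.3 -0.3  0.6] M [-0.    0.03  0.06]
```

>>> {"fn": "send_rows", "kwargs": {"commands": [[[0, 0.3, -0.2, 0.15, 0], [1, 0, 0, 0, 0], [1, 0, 0, 0, 0], [1, 0, 0, 0, 0], [1, 0, 0, 0, 0]]]}}

```text
time_s: 18.73
ee_pos: [472.5, 400.4, 3.9]
eef_rot: [[-0.987, -0.163, 0.005], [-0.164, 0.987, -0.006], [-0.004, -0.007, -1.0]]
ft_force: [-0.5, 0.4, 0.2]
opening: 12.3
```

```bash
python3 go.py 472.5 400.5 3 99.5;python3 -c "
from h import *
shot('wrist','w8')"
```

```text
t 18.73 pos [472.5 400.4   3.9] yaw 99.4 tool cm [0.   0.02 0.09] turn units -0.01 j7 0.975 F [-0.5  0.4  0.2] M [ 0.07  0.04 -0.01]
```

View pics/w8.png

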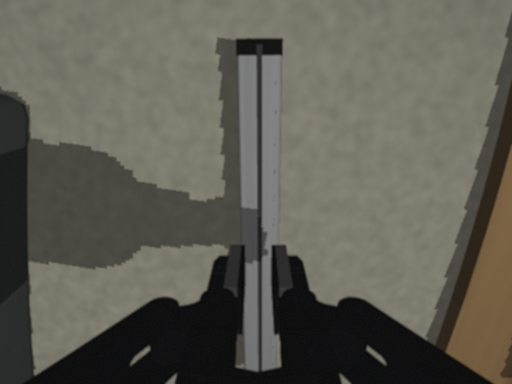

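The fingers straddle the bar at image (260,265). The reading of 12.3 mm is odd for a 20 mm bar, so I'll lift a little and check.

>>> {"fn": "send_rows", "kwargs": {"commands": [[[1, 0, 0, 0, 0], [1, 0, 0, -1.0, 0], [1, 0, 0, -2.0, 0], [1, 0, 0, -2.5, 0], [1, 0, 0, 0, 0]]]}}

```text
time_s: 19.4
ee_pos: [473.1, 401.5, 64.0]
eef_rot: [[-0.987, -0.163, 0.007], [-0.163, 0.987, -0.004], [-0.006, -0.005, -1.0]]
ft_force: [0.5, 1.1, -0.2]
opening: -0.3
```

```bash
python3 go.py 472.5 400.5 3 99.5;python3 -c "
from h import *
shot('wrist','w9');shot('side','d9');shot('scene','s9')
a=cv2.imread('pics/s9.png')[150:270,300:430];cv2.imwrite('pics/s9c.png',cv2.resize(a,None,fx=5,fy=5))"
```

```text
t 19.4 pos [473.1 401.5  64. ] yaw 99.4 tool cm [ 0.11 -0.05  6.1 ] turn units -0.01 j7 0.973 F [ 0.5  1.1 -0.2] M [ 0.01  0.   -0.03]
```

View pics/w9.png

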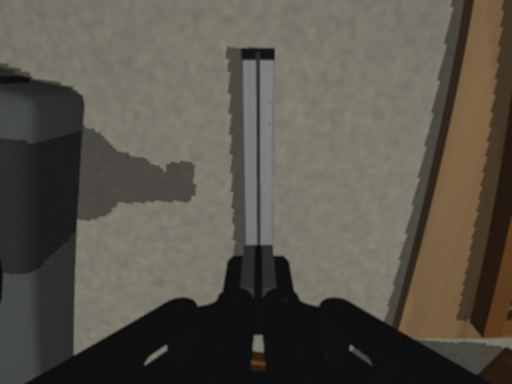

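View pics/s9c.png

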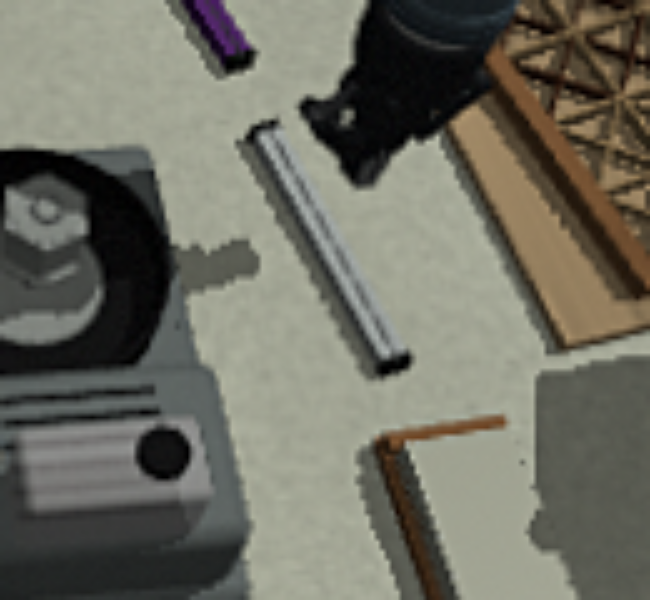

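The grip slipped off because it was too shallow; the bar hasn't moved (scene ends still at (353,175) and (378,222)). I'll pre-close partly and go deeper.

>>> {"fn": "send_rows", "kwargs": {"commands": [[[0.55, 0.1, 0, 0, 0], [0.55, 0, 0, 0, 0], [0.55, 0, 0, 0, 0], [0.55, 0, 0, 1.0, 0], [0.55, 0, 0, 1.0, 0]]]}}

```text
time_s: 20.18
ee_pos: [469.3, 398.6, 38.1]
eef_rot: [[-0.987, -0.164, 0.001], [-0.164, 0.986, -0.01], [0.0, -0.01, -1.0]]
ft_force: [0.7, 0.2, -0.2]
opening: 38.5
```

```bash
python3 go.py 472.5 400.5 1 99.5;python3 -c "
from h import *
shot('wrist','w10')"
```

```text
t 20.18 pos [469.3 398.6  38.1] yaw 99.4 tool cm [-0.35  0.17  3.71] turn units -0.01 j7 0.973 F [ 0.7  0.2 -0.2] M [ 0.03  0.01 -0.01]
```

View pics/w10.png

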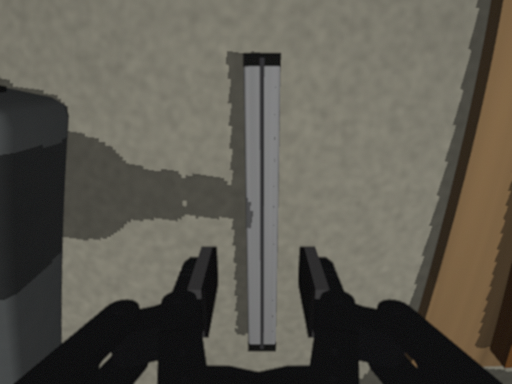

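```bash
python3 - <<'E'
from h import *
w=load('w10')
A=onz(w,262,54,16);B=onz(w,261.5,349,16);print(A,B,(A+B)/2,np.linalg.norm(A-B),np.degrees(np.arctan2(*(B-A)[:2][::-1])))
E
```

```text
[374.55555845 384.36180696  16.        ] [569.64265508 416.98294436  16.        ] [472.09910677 400.67237566  16.        ] 197.79563664555405 9.492787145748501
```

>>> {"fn": "send_rows", "kwargs": {"commands": [[[0.55, -0.35, 0.2, 1.3, 0], [0.55, 0, 0, 1.0, 0], [0.55, 0, 0, 0.7, 0], [0.55, 0, 0, 0.4, 0], [0.55, 0, 0, 0, 0]]]}}

```text
time_s: 20.85
ee_pos: [471.4, 399.8, -0.9]
eef_rot: [[-0.986, -0.164, -0.001], [-0.164, 0.986, -0.013], [0.003, -0.012, -1.0]]
ft_force: [-0.0, 0.5, -0.2]
opening: 38.8
```

```bash
python3 go.py 472.5 400.5 -2 99.5
```

```text
t 20.85 pos [471.4 399.8  -0.9] yaw 99.4 tool cm [-0.12  0.05  0.1 ] turn units -0.01 j7 0.975 F [-0.   0.5 -0.2] M [ 0.08 -0.01  0.02]
```

>>> {"fn": "send_rows", "kwargs": {"commands": [[[0.75, -0.1, 0.05, 0.05, 0], [1, 0, 0, 0, 0], [1, 0, 0, 0, 0], [1, 0, 0, 0, 0], [1, 0, 0, 0, 0]]]}}

```text
time_s: 21.48
ee_pos: [473.1, 401.2, -0.3]
eef_rot: [[-0.987, -0.164, 0.0], [-0.164, 0.986, -0.011], [0.002, -0.011, -1.0]]
ft_force: [0.5, 1.0, 0.1]
opening: -0.1
```

```bash
python3 go.py 472.5 400.5 -2 99.5
```

```text
t 21.48 pos [ 4.731e+02  4.012e+02 -3.000e-01] yaw 99.4 tool cm [ 0.07 -0.05  0.17] turn units -0.01 j7 0.975 F [0.5 1.  0.1] M [-0.05  0.01 -0.03]
```

```bash
python3 -c "
from h import *
shot('wrist','w11');shot('side','d11')
a=cv2.imread('pics/d11.png')[130:230,130:290];cv2.imwrite('pics/d11c.png',cv2.resize(a,None,fx=5,fy=5))
shot('scene','s11');a=cv2.imread('pics/s11.png')[150:270,300:430];cv2.imwrite('pics/s11c.png',cv2.resize(a,None,fx=5,fy=5))"
```

```text
(no output)
```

View pics/w11.png

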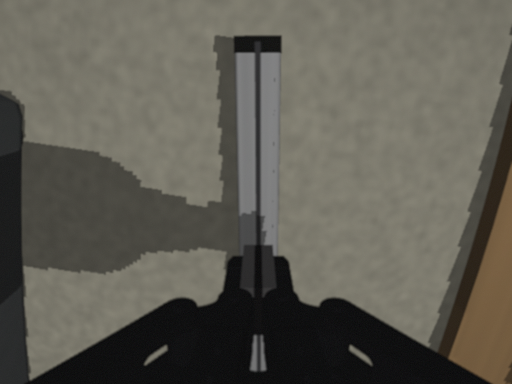

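View pics/d11c.png

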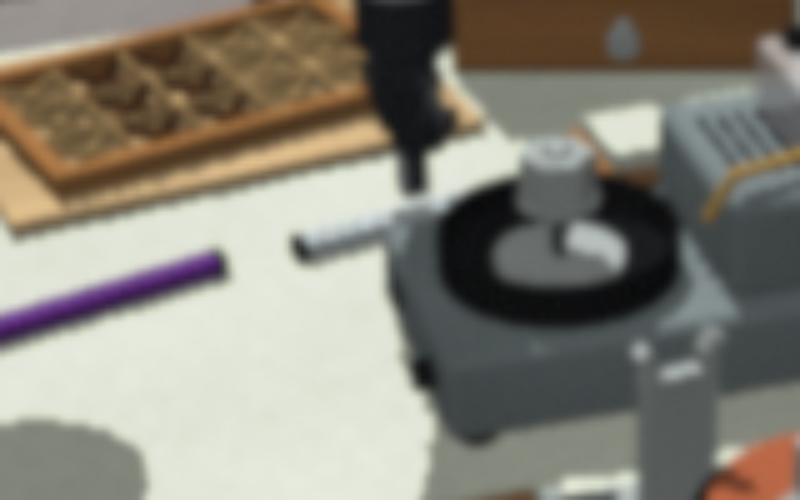

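View pics/s11c.png

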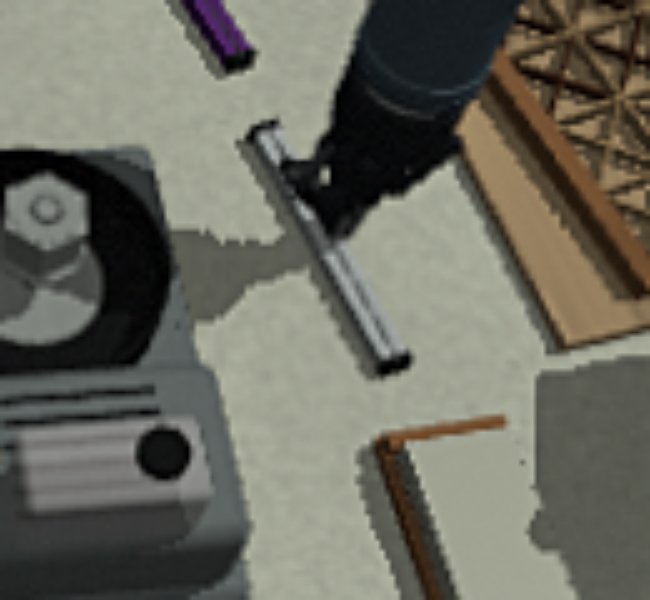

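```bash
python3 - <<'E'
from h import *
np.set_printoptions(precision=1,suppress=True)
s=load('s11');d=load('d11');w=load('w11')
print(tri(s,(367,197.6),d,(212.6,168)))
T=[473.1,401.2,-.3]
for c,n in ((s,'s'),(d,'d'),(w,'w')):
    print(n,[proj(c,[473,401,z]) for z in (0,16,25)])
print(tri(w,(258,246),d,(212.6,168)))
print(arm.state()['eef_rot'],w['cam_to_world'])
E
```

```text
(array([478.3, 404.8,  24.4]), np.float64(6.465788810253276))
s [array([364. , 199.3]), array([365.2, 196.9]), array([365.9, 195.4])]
d [array([212.5, 174.7]), array([212.3, 171.1]), array([212.2, 169. ])]
w [array([258.8, 235.9]), array([258.5, 249.7]), array([258.3, 258.5])]
(array([470.2, 399.7,  27.7]), np.float64(9.379333709298978))
[[-1.  -0.2  0. ]
 [-0.2  1.  -0. ]
 [ 0.  -0.  -1. ]] [[ -0.2   0.9   0.3 391.5]
 [  1.    0.2   0.  389. ]
 [ -0.    0.3  -0.9 169.8]
 [  0.    0.    0.    1. ]]
```

The fingers closed just above the bar top: the tips triangulate to z ≈ 16–24 while the TCP reads about 0. So the real pad tips sit about 17 mm higher than I assumed, and I need to go lower, in steps while watching the force.

>>> {"fn": "send_rows", "kwargs": {"commands": [[[1, 0, 0, -2.0, 0], [0.5, 0, 0, 0, 0], [0.5, 0.05, -0.05, 0, 0], [0.5, 0, 0, 0, 0], [0.5, 0, 0, 1.0, 0]]]}}

```text
time_s: 22.25
ee_pos: [473.4, 401.4, 11.9]
eef_rot: [[-0.987, -0.164, 0.002], [-0.164, 0.986, -0.009], [-0.0, -0.01, -1.0]]
ft_force: [-0.3, 0.3, -0.2]
opening: 42.4
```

>>> {"fn": "send_rows", "kwargs": {"commands": [[[0.5, 0, 0, 0.5, 0], [0.5, 0, 0, 0.5, 0], [0.5, 0, 0, 0.4, 0], [0.5, 0, 0, 0.3, 0], [0.5, 0, 0, 0, 0]]]}}

```text
time_s: 22.88
ee_pos: [472.1, 400.0, -8.6]
eef_rot: [[-0.986, -0.164, -0.001], [-0.164, 0.986, -0.012], [0.003, -0.012, -1.0]]
ft_force: [-0.3, -0.0, 0.6]
opening: 42.8
```

```bash
python3 go.py 472.3 400.6 -12 99.5;python3 -c "
from h import *
shot('wrist','w12')
print(arm.state()['joint_torque'])"
```

```text
t 22.88 pos [472.1 400.   -8.6] yaw 99.4 tool cm [-0.03  0.06  0.34] turn units -0.01 j7 0.975 F [-0.3 -0.   0.6] M [0.01 0.01 0.04]
[ 1.08275417e-03 -6.16976666e+01  2.21406408e+00 -1.77325058e+01
  3.01073736e-02  3.46808857e-02  7.19991772e-05]
```

View pics/w12.png

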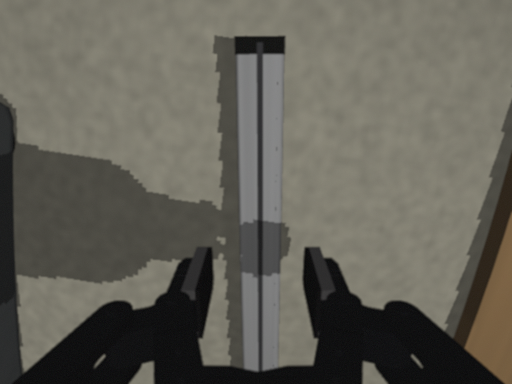

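>>> {"fn": "send_rows", "kwargs": {"commands": [[[0.5, 0, 0.05, 0.3, 0], [0.5, 0, 0, 0.3, 0], [0.5, 0, 0, 0.1, 0], [0.5, 0, 0, 0, 0], [0.5, 0, 0, 0, 0]]]}}

```text
time_s: 23.55
ee_pos: [472.4, 400.8, -15.4]
eef_rot: [[-0.987, -0.164, 0.0], [-0.164, 0.986, -0.011], [0.002, -0.011, -1.0]]
ft_force: [-0.4, 0.1, 1.0]
opening: 42.8
```

>>> {"fn": "send_rows", "kwargs": {"commands": [[[0.7, 0, 0, 0, 0], [0.8, 0, 0, 0, 0], [1, 0, 0, 0, 0], [1, 0, 0, 0, 0], [1, 0, 0, 0, 0]]]}}

```text
time_s: 24.18
ee_pos: [472.5, 401.0, -15.0]
eef_rot: [[-0.986, -0.164, 0.0], [-0.164, 0.986, -0.011], [0.002, -0.011, -1.0]]
ft_force: [-1.0, -0.5, 1.9]
opening: 17.0
```

>>> {"fn": "send_rows", "kwargs": {"commands": [[[1, 0, 0, 0, 0], [1, 0, 0, 0, 0], [1, 0, 0, 0, 0], [1, 0, 0, 0, 0], [1, 0, 0, 0, 0]]]}}

```text
time_s: 24.8
ee_pos: [472.5, 401.0, -15.0]
eef_rot: [[-0.986, -0.164, 0.0], [-0.164, 0.986, -0.011], [0.002, -0.011, -1.0]]
ft_force: [-0.7, 0.7, 0.8]
opening: 17.0
```

```bash
python3 go.py 472.3 400.6 -12 99.5;python3 -c "
from h import *
shot('wrist','w13')"
```

```text
t 24.8 pos [472.5 401.  -15. ] yaw 99.4 tool cm [ 0.03 -0.04 -0.3 ] turn units -0.01 j7 0.975 F [-0.7  0.7  0.8] M [-0.03  0.04  0.02]
```

View pics/w13.png

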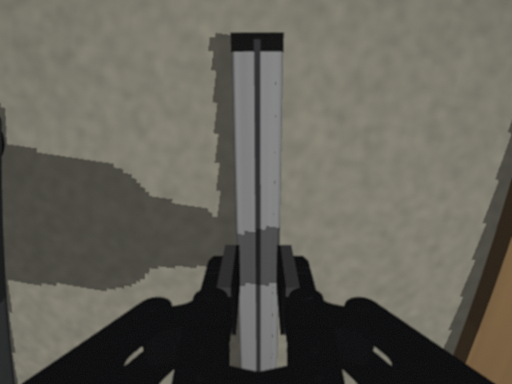

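It's held steadily now at 17.0, the same −3 mm bias the nut showed. Lifting.

>>> {"fn": "send_rows", "kwargs": {"commands": [[[1, 0, 0, -0.7, 0], [1, 0, 0, -1.5, 0], [1, 0, 0, -2.5, 0], [1, 0, 0, -3.0, 0], [1, 0, 0, 0, 0]]]}}

```text
time_s: 25.48
ee_pos: [472.1, 401.3, 65.8]
eef_rot: [[-0.987, -0.164, -0.0], [-0.164, 0.986, -0.012], [0.002, -0.011, -1.0]]
ft_force: [0.3, 0.3, -4.1]
opening: 17.1
```

```bash
python3 go.py 486 -208 290 5;python3 -c "
from h import *
shot('wrist','w14');shot('side','d14')
a=cv2.imread('pics/d14.png')[110:230,130:290];cv2.imwrite('pics/d14c.png',cv2.resize(a,None,fx=5,fy=5))"
```

```text
t 25.48 pos [472.1 401.3  65.8] yaw 99.4 tool cm [  8.65 -60.59 -21.7 ] turn units 11.8 j7 0.973 F [ 0.3  0.3 -4.1] M [0.09 0.03 0.02]
```

View pics/d14c.png

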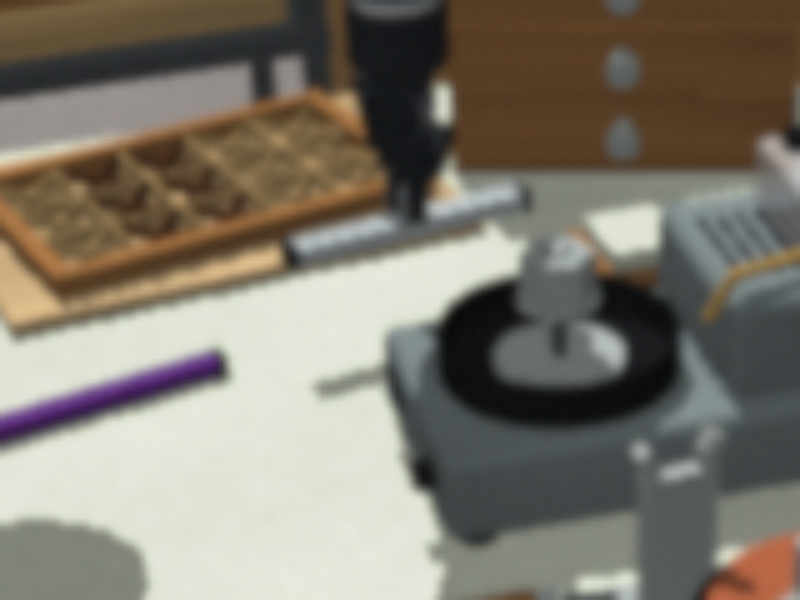

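View pics/w14.png

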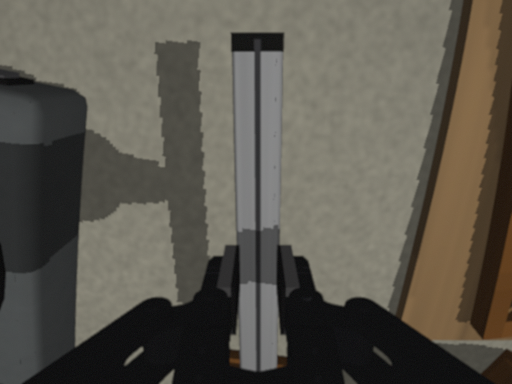

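The bar is lifted level and well gripped. Raising it and carrying it over.

>>> {"fn": "send_rows", "kwargs": {"commands": [[[1, 0, 0, -3.0, 0], [1, 0, 0, -5.0, 0], [1, 0, 0, -5.0, 0], [1, 0, 0, -5.0, 0], [1, 0.4, -2.5, -4.0, 0]]]}}

```text
time_s: 26.2
ee_pos: [465.6, 375.4, 277.5]
eef_rot: [[-0.986, -0.168, -0.021], [-0.167, 0.985, -0.03], [0.026, -0.026, -0.999]]
ft_force: [1.1, -0.4, -3.1]
opening: 17.0
```

>>> {"fn": "send_rows", "kwargs": {"commands": [[[1, 0.6, -4.5, 0, 0], [1, 0.6, -5.0, 0, 0], [1, 0.7, -5.0, 0, 0], [1, 0.7, -5.0, 0, 0], [1, 0.7, -5.0, 0, 0]]]}}

```text
time_s: 26.82
ee_pos: [472.6, 123.3, 281.1]
eef_rot: [[-0.985, -0.173, -0.025], [-0.172, 0.985, -0.031], [0.03, -0.026, -0.999]]
ft_force: [1.2, -0.9, -2.0]
opening: 17.5
```

>>> {"fn": "send_rows", "kwargs": {"commands": [[[1, 0.7, -5.0, 0, 0], [1, 0.7, -5.0, 0, 0], [1, 0.7, -5.0, 0, 0], [1, 0.7, -5.0, 0, 0], [1, 0.7, -5.0, 0, 0]]]}}

```text
time_s: 27.45
ee_pos: [476.7, -137.1, 282.8]
eef_rot: [[-0.984, -0.174, -0.036], [-0.173, 0.984, -0.032], [0.041, -0.026, -0.999]]
ft_force: [1.0, -0.3, -2.0]
opening: 16.9
```

```bash
python3 go.py 485.3 -208 270 5
```

```text
t 27.45 pos [ 476.7 -137.1  282.8] yaw 100.0 tool cm [ 0.32 -7.09  1.48] turn units 11.88 j7 1.97 F [ 1.  -0.3 -2. ] M [ 0.04 -0.14  0.  ]
```

>>> {"fn": "send_rows", "kwargs": {"commands": [[[1, 0.3, -4.5, 0, 0.5], [1, 0, -2.5, 0, 1.2], [1, 0, 0, 0, 1.2], [1, 0, 0, 0, 1.2], [1, 0, 0, 0, 1.2]]]}}

```text
time_s: 28.08
ee_pos: [478.5, -214.0, 277.9]
eef_rot: [[-0.826, 0.562, -0.05], [0.563, 0.825, -0.033], [0.023, -0.055, -0.998]]
ft_force: [0.4, 0.3, -2.4]
opening: 17.3
```

>>> {"fn": "send_rows", "kwargs": {"commands": [[[1, 0, 0, 0, 1.2], [1, 0, 0, 0, 1.2], [1, 0, 0, 0, 1.2], [1, 0, 0, 0, 1.2], [1, 0, 0, 0, 1.2]]]}}

```text
time_s: 28.7
ee_pos: [474.1, -212.2, 270.8]
eef_rot: [[-0.107, 0.992, -0.063], [0.994, 0.105, -0.031], [-0.024, -0.066, -0.998]]
ft_force: [0.7, 0.3, -3.3]
opening: 17.3
```

```bash
python3 go.py 485.3 -208 270 5; python3 -c "
from h import *
print(arm.state()['eef_rot'].round(3), arm.state()['joints'].round(2))"
```

```text
t 28.7 pos [ 474.1 -212.2  270.8] yaw 6.1 tool cm [ 0.3   1.16 -0.01] turn units 0.13 j7 0.598 F [ 0.7  0.3 -3.3] M [ 0.05 -0.13 -0.02]
[[-0.107  0.992 -0.063]
 [ 0.994  0.105 -0.031]
 [-0.024 -0.066 -0.998]] [-0.25  0.32  0.69  1.8  -0.16  1.15  0.6 ]
```

>>> {"fn": "send_rows", "kwargs": {"commands": [[[1, 0.3, 1.0, 0, 0.15], [1, 0, 0, 2.0, 0], [1, 0, 0, 2.5, 0], [1, 0, 0, 1.5, 0], [1, 0, 0, 0, 0]]]}}

```text
time_s: 29.32
ee_pos: [481.1, -207.2, 204.9]
eef_rot: [[-0.099, 0.993, -0.068], [0.995, 0.097, -0.031], [-0.024, -0.071, -0.997]]
ft_force: [-0.1, 0.0, -2.7]
opening: 17.1
```

```bash
python3 go.py 484 -208.5 195 4.95; python3 -c "
from h import *
print(arm.state()['eef_rot'].round(3))
shot('wrist','w15');shot('side','d15');shot('scene','s15')
a=cv2.imread('pics/d15.png')[150:270,235:395];cv2.imwrite('pics/d15c.png',cv2.resize(a,None,fx=5,fy=5))
a=cv2.imread('pics/s15.png')[150:270,105:255];cv2.imwrite('pics/s15c.png',cv2.resize(a,None,fx=5,fy=5))"
```

```text
t 29.32 pos [ 481.1 -207.2  204.9] yaw 5.6 tool cm [-0.13  0.34  0.97] turn units 0.08 j7 0.624 F [-0.1  0.  -2.7] M [ 0.03 -0.13  0.  ]
[[-0.099  0.993 -0.068]
 [ 0.995  0.097 -0.031]
 [-0.024 -0.071 -0.997]]
```

View pics/w15.png

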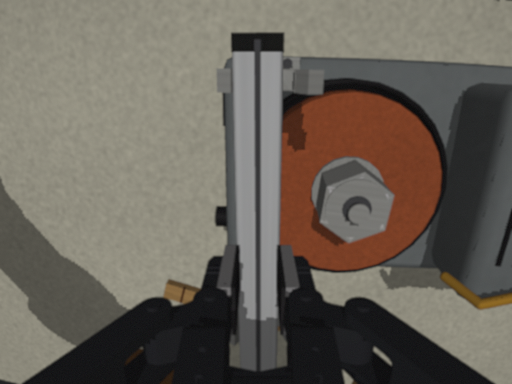

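View pics/d15c.png

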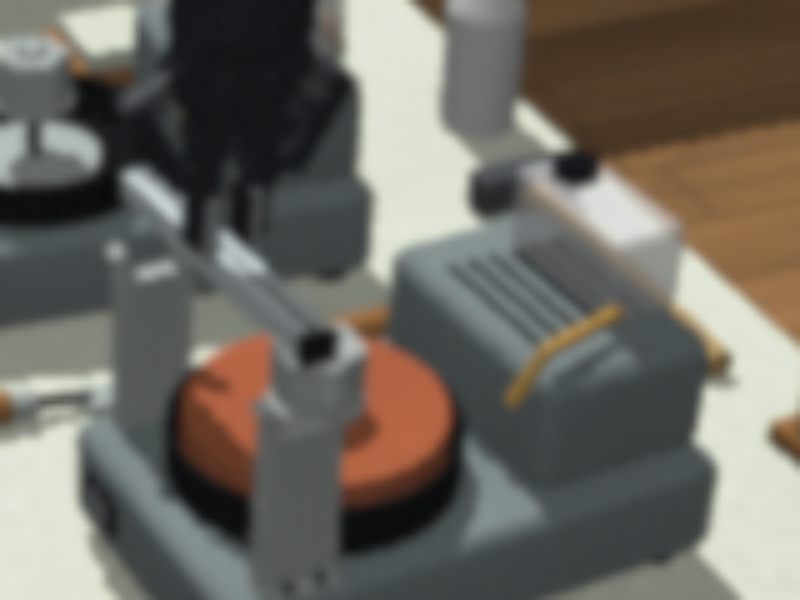

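View pics/s15c.png

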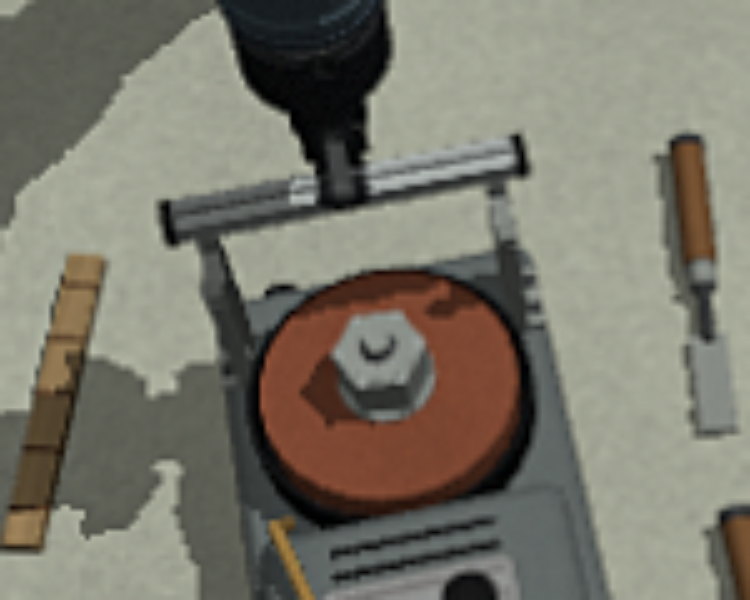

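```bash
python3 - <<'E'
from h import *
np.set_printoptions(precision=1,suppress=True)
s=load('s15');d=load('d15')
R=onz(s,209.4,179.6,235);L=onz(s,138,193,238);print(R,L,(R+L)/2,np.linalg.norm(R-L))
print('pred center',np.array([481.1,-207.2,204.9])+23*np.array([.068,.031,.997]))
E
python3 go.py 483.7 -208.7 178 4.95;python3 go.py 483.7 -208.7 162 4.95
```

```text
[ 478.6 -107.   235. ] [ 495.7 -302.   238. ] [ 487.1 -204.5  236.5] 195.7707230658288
pred center [ 482.7 -206.5  227.8]
t 29.48 pos [ 482.3 -207.9  206.7] yaw 5.5 tool cm [-0.03  0.32  2.85] turn units 0.07 j7 0.623 F [-0.2  0.3 -2.6] M [ 0.07 -0.14 -0.03]
t 29.48 pos [ 482.3 -207.9  206.7] yaw 5.5 tool cm [0.01 0.43 4.45] turn units 0.07 j7 0.623 F [-0.2  0.3 -2.6] M [ 0.07 -0.14 -0.03]
```

>>> {"fn": "send_rows", "kwargs": {"commands": [[[1, 0, 0.3, 1.2, 0.07], [1, 0, 0.05, 1.0, 0], [1, 0, 0.05, 0.6, 0], [1, 0, 0, 0, 0], [1, 0, 0, 0, 0]]]}}

```text
time_s: 30.1
ee_pos: [485.6, -208.7, 177.6]
eef_rot: [[-0.088, 0.994, -0.062], [0.996, 0.086, -0.032], [-0.026, -0.065, -0.998]]
ft_force: [0.0, 0.2, -3.2]
opening: 17.4
```

```bash
python3 go.py 483.7 -208.7 162 4.95; python3 -c "
from h import *
print(arm.state()['eef_rot'].round(3))
shot('wrist','w16');shot('side','d16')
a=cv2.imread('pics/d16.png')[150:270,235:395];cv2.imwrite('pics/d16c.png',cv2.resize(a,None,fx=5,fy=5))"
```

```text
t 30.1 pos [ 485.6 -208.7  177.6] yaw 5.0 tool cm [ 0.05 -0.09  1.57] turn units 0.0 j7 0.637 F [ 0.   0.2 -3.2] M [ 0.04 -0.05 -0.03]
[[-0.088  0.994 -0.062]
 [ 0.996  0.086 -0.032]
 [-0.026 -0.065 -0.998]]
```

View pics/w16.png

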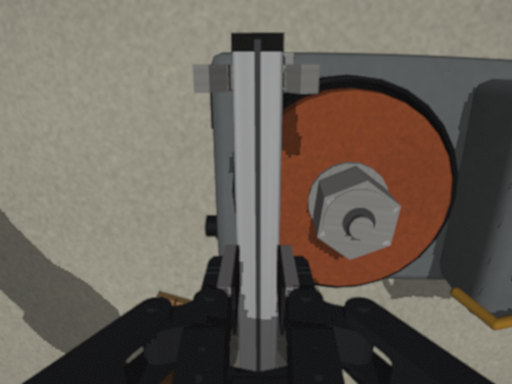

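View pics/d16c.png

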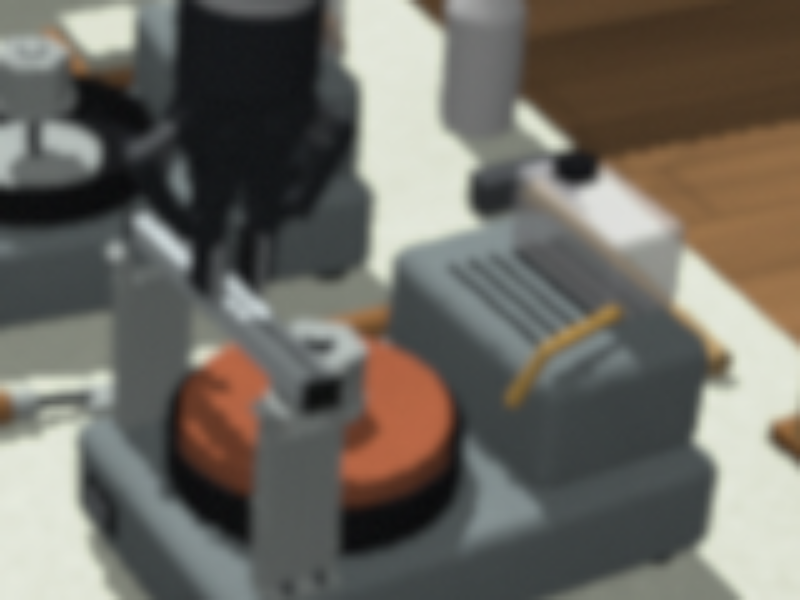

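The bar sits centred between the lips (wrist columns 193–320, bar at 258). Lowering in.

>>> {"fn": "send_rows", "kwargs": {"commands": [[[1, 0, -0.1, 0.5, 0], [1, 0, 0, 0.5, 0], [1, 0, 0, 0.3, 0], [1, 0, 0, 0.2, 0], [1, 0, 0, 0, 0]]]}}

```text
time_s: 30.82
ee_pos: [483.8, -209.3, 162.0]
eef_rot: [[-0.088, 0.994, -0.062], [0.996, 0.086, -0.032], [-0.026, -0.064, -0.998]]
ft_force: [0.3, 0.6, -2.1]
opening: 17.5
```

```bash
python3 go.py 483.7 -208.7 161 4.95; python3 -c "
from h import *
print(arm.state()['eef_rot'].round(3))
shot('wrist','w17');shot('side','d17')
a=cv2.imread('pics/d17.png')[150:270,235:395];cv2.imwrite('pics/d17c.png',cv2.resize(a,None,fx=5,fy=5))"
```

```text
t 30.82 pos [ 483.8 -209.3  162. ] yaw 5.0 tool cm [0.06 0.   0.1 ] turn units 0.0 j7 0.651 F [ 0.3  0.6 -2.1] M [ 0.06 -0.09 -0.03]
[[-0.088  0.994 -0.062]
 [ 0.996  0.086 -0.032]
 [-0.026 -0.064 -0.998]]
```

View pics/d17c.png

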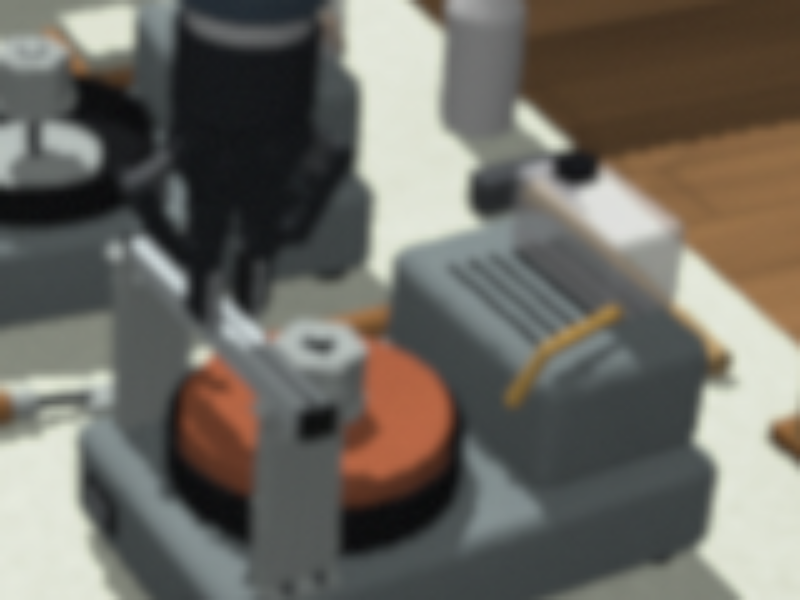

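View pics/w17.png

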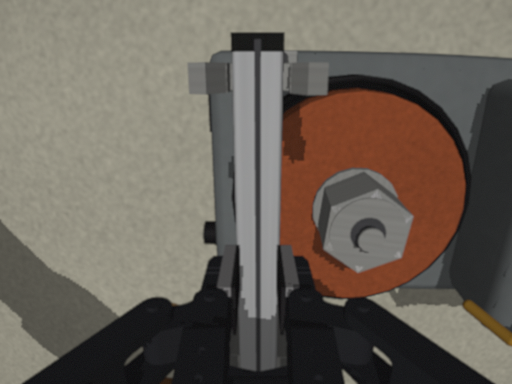

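>>> {"fn": "send_rows", "kwargs": {"commands": [[[1, 0, 0, 0.15, 0], [1, 0, 0, 0.15, 0], [1, 0, 0, 0.15, 0], [1, 0, 0, 0.1, 0], [1, 0, 0, 0, 0]]]}}

```text
time_s: 31.55
ee_pos: [484.0, -209.4, 160.6]
eef_rot: [[-0.088, 0.994, -0.06], [0.996, 0.086, -0.029], [-0.023, -0.062, -0.998]]
ft_force: [-0.9, 0.2, -0.7]
opening: 16.6
```

```bash
python3 go.py 483.7 -208.7 158 4.95; python3 -c "
from h import *
print(arm.state()['eef_rot'].round(3))
shot('wrist','w18');shot('side','d18')
a=cv2.imread('pics/d18.png')[150:270,235:395];cv2.imwrite('pics/d18c.png',cv2.resize(a,None,fx=5,fy=5))"
```

```text
t 31.55 pos [ 484.  -209.4  160.6] yaw 4.9 tool cm [ 0.08 -0.    0.26] turn units -0.0 j7 0.655 F [-0.9  0.2 -0.7] M [ 0.25 -0.    0.03]
[[-0.088  0.994 -0.06 ]
 [ 0.996  0.086 -0.029]
 [-0.023 -0.062 -0.998]]
```

View pics/d18c.png

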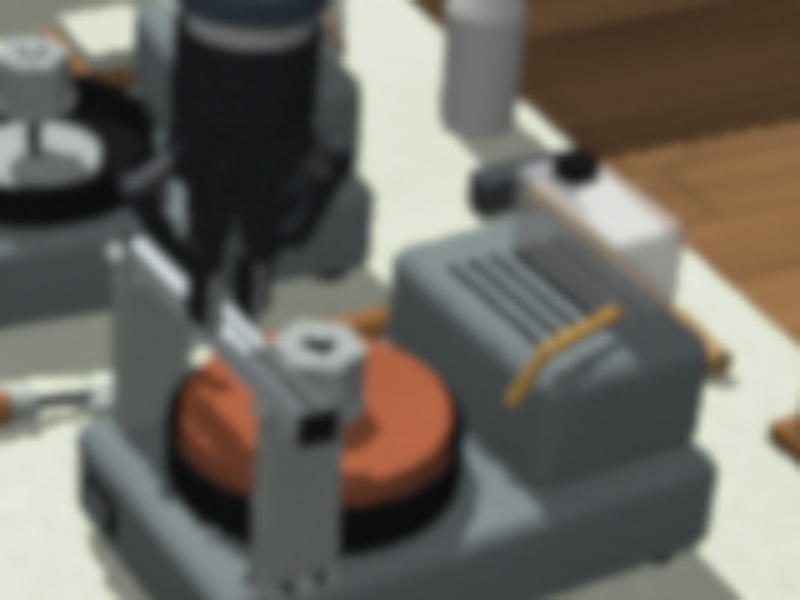

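View pics/w18.png

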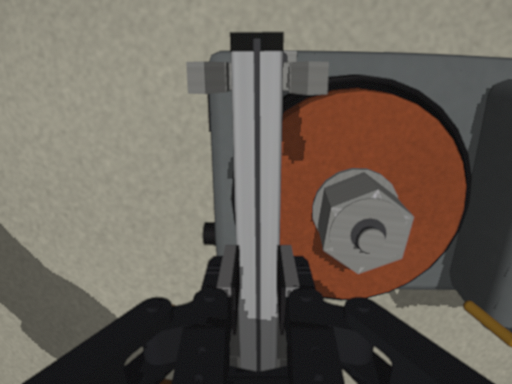

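Contact at the expected height (TCP 160.6, so bar centre ≈ 183.6). A slight press, then release partly and rise.

>>> {"fn": "send_rows", "kwargs": {"commands": [[[1, 0, 0, 0.2, 0], [1, 0, 0, 0.2, 0], [1, 0, 0, 0.1, 0], [0.9, 0, 0, 0, 0], [0.8, 0, 0, 0, 0]]]}}

```text
time_s: 32.28
ee_pos: [484.1, -209.4, 160.4]
eef_rot: [[-0.087, 0.994, -0.059], [0.996, 0.086, -0.025], [-0.02, -0.061, -0.998]]
ft_force: [-1.6, 1.2, 0.7]
opening: 17.5
```

>>> {"fn": "send_rows", "kwargs": {"commands": [[[0.7, 0, 0, 0, 0], [0.6, 0, 0, 0, 0], [0.5, 0, 0, 0, 0], [0.5, 0, 0, 0, 0], [0.5, 0, 0, 0, 0]]]}}

```text
time_s: 32.9
ee_pos: [484.8, -209.9, 160.1]
eef_rot: [[-0.087, 0.994, -0.058], [0.996, 0.086, -0.026], [-0.021, -0.06, -0.998]]
ft_force: [0.1, 0.8, 0.3]
opening: 42.7
```

```bash
python3 go.py 483.7 -208.7 158 4.95; python3 -c "
from h import *
shot('wrist','w19');shot('side','d19')
a=cv2.imread('pics/d19.png')[150:270,235:395];cv2.imwrite('pics/d19c.png',cv2.resize(a,None,fx=5,fy=5))"
```

```text
t 32.9 pos [ 484.8 -209.9  160.1] yaw 4.9 tool cm [ 0.13 -0.09  0.22] turn units -0.0 j7 0.659 F [0.1 0.8 0.3] M [ 0.04 -0.02 -0.03]
```

View pics/d19c.png

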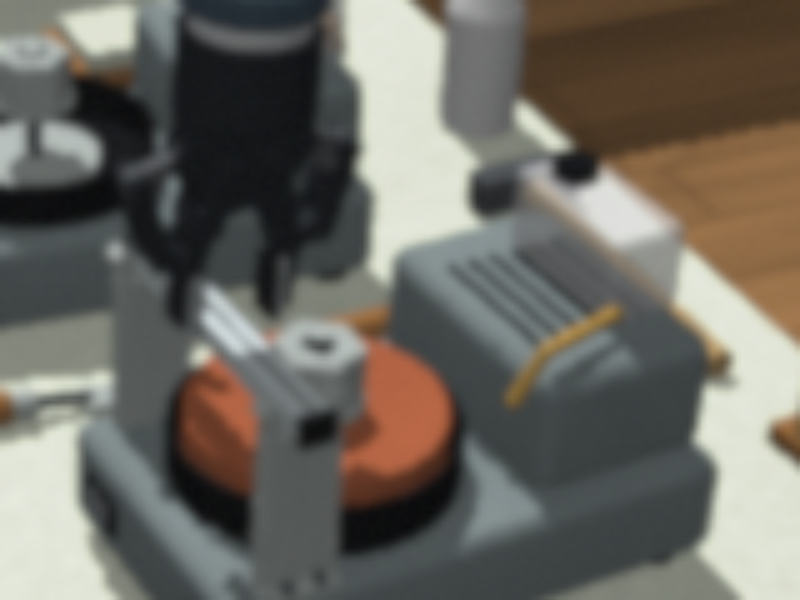

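View pics/w19.png

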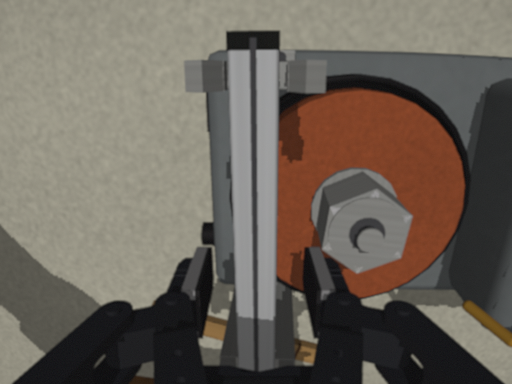

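Released, and the bar is lying in the notches. Rising straight up and looking from above.

>>> {"fn": "send_rows", "kwargs": {"commands": [[[0.5, 0, 0, -1.0, 0], [0.5, 0, 0, -2.0, 0], [0.5, 0, 0, -4.0, 0], [0.5, -0.5, 0, -4.5, 0], [0.5, -1, 0, -3.0, 0]]]}}

```text
time_s: 33.62
ee_pos: [493.6, -220.2, 310.1]
eef_rot: [[-0.088, 0.994, -0.061], [0.996, 0.086, -0.026], [-0.02, -0.063, -0.998]]
ft_force: [-0.3, -0.5, 0.3]
opening: 42.6
```

>>> {"fn": "send_rows", "kwargs": {"commands": [[[0.5, -1.0, 0, -2.0, 0], [0.5, -2.0, 0, 0, 0], [0.5, -2, 0, 0, 0], [0.5, 0, 0, 0, 0], [0.5, 0, 0, 0, 0]]]}}

```text
time_s: 34.25
ee_pos: [500.8, -271.5, 338.2]
eef_rot: [[-0.087, 0.995, -0.053], [0.996, 0.086, -0.027], [-0.023, -0.055, -0.998]]
ft_force: [0.3, 0.4, -0.3]
opening: 43.1
```

```bash
python3 go.py 483.7 -208.7 158 4.95; python3 -c "
from h import *
shot('wrist','w20');shot('side','d20');shot('scene','s20')
a=cv2.imread('pics/d20.png')[150:270,235:395];cv2.imwrite('pics/d20c.png',cv2.resize(a,None,fx=5,fy=5))
a=cv2.imread('pics/s20.png')[150:270,105:255];cv2.imwrite('pics/s20c.png',cv2.resize(a,None,fx=5,fy=5))"
```

```text
t 34.25 pos [ 500.8 -271.5  338.2] yaw 4.9 tool cm [ 6.81 -0.17 17.91] turn units -0.0 j7 0.684 F [ 0.3  0.4 -0.3] M [ 0.07 -0.07 -0.07]
```

View pics/d20c.png

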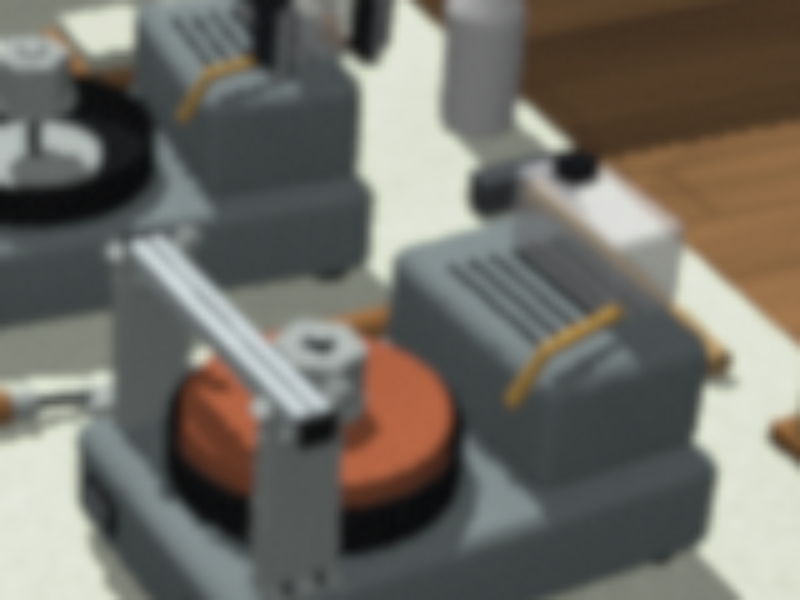

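View pics/w20.png

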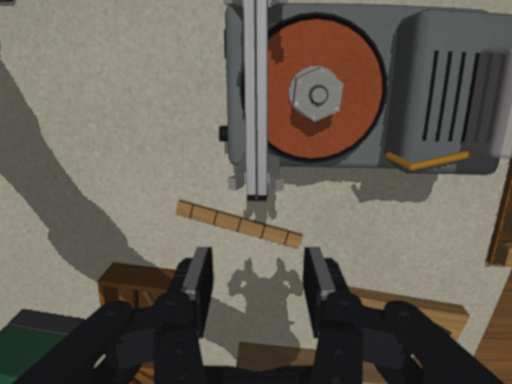

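View pics/s20.png

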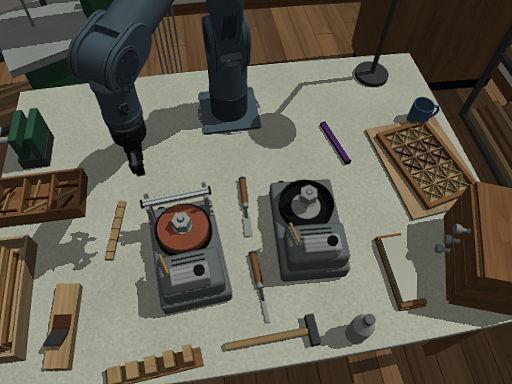

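>>> {"fn": "send_rows", "kwargs": {"commands": [[[0.5, -2, 0, 0, 0], [0.5, 4, 0, -3.0, 0], [0.5, 5, 0, -2, 0], [0.5, 0, 0, 0, 0], [0.5, 0, 0, 0, 0]]]}}

```text
time_s: 35.02
ee_pos: [497.0, -196.0, 386.8]
eef_rot: [[-0.09, 0.994, -0.055], [0.996, 0.089, -0.026], [-0.021, -0.057, -0.998]]
ft_force: [0.2, -1.3, -0.9]
opening: 42.6
```

```bash
python3 -c "
from h import *
print(arm.state()['ee_pos'])
w=shot('wrist','w21')
for p in ([494,-308,191],[477,-108,191]): print(proj(w,p))
s=cv2.imread('pics/s20.png')[180:215,130:225];cv2.imwrite('pics/s20e.png',cv2.resize(s,None,fx=8,fy=8,interpolation=3))"
```

```text
[ 497.04676604 -195.99767277  386.76093862]
[256.26578165 243.24328873]
[256.58211811  67.82913782]
```

View pics/w21.png

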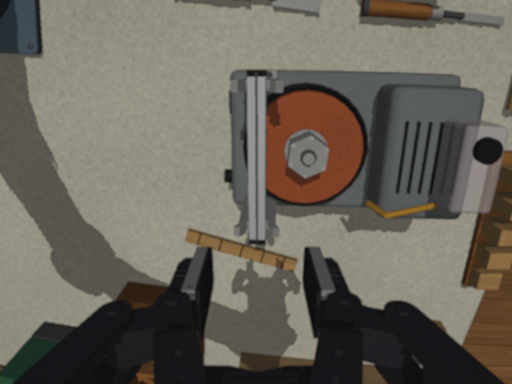

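View pics/s20e.png

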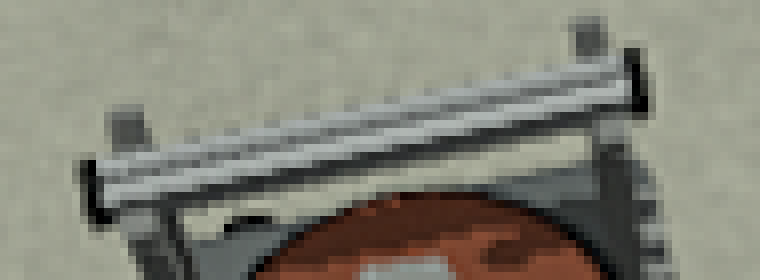

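```bash
python3 -c "
from h import *
np.set_printoptions(precision=1,suppress=True)
w=load('w21');a=cv2.imread('pics/w21.png')
cv2.imwrite('pics/e21.png',cv2.resize(np.hstack([a[60:100,228:288],a[215:255,228:288]]),None,fx=6.6,fy=6.6,interpolation=3))
g=cv2.cvtColor(a,cv2.COLOR_BGR2GRAY);print(g[64:78,252:261].mean(1),g[234:250,252:261].mean(1))"

```

```text
[148.1 147.7 147.8 147.8 138.1 105.2  61.3  32.   31.1  35.2  34.7  46.9
  84.6 119. ] [125.6 125.4 125.9 126.  120.4  99.9  63.9  35.1  29.6  45.   76.1  98.3
  95.9  75.9  61.6  66.9]
```

View pics/e21.png

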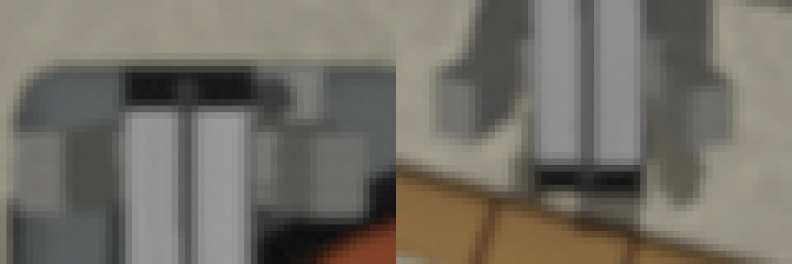

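```bash
python3 -c "
from h import *
np.set_printoptions(precision=1,suppress=True)
w=load('w21')
A=onz(w,256,69.3,191);A2=onz(w,256,69.3,183);B=onz(w,257,243.8,191);print(A,A2,B,np.linalg.norm(A-B),(A+B)/2)
d=A-B;print('yaw',np.degrees(np.arctan2(-d[0],d[1])))
# brackets lip tops z195: far lips rows centre / near
f=lambda u,v,o:(228+u/6.6-.5-(60 if o else 0),(215 if o else 60)+v/6.6-.5)
for p in [(42,170,0),(338,172,0),(455,103,1),(712,110,1)]: print(p,onz(w,*f(*p),195))
# bar height by triangulation of end caps top centre
s=load('s20');d=load('d20')
L=(130+92/8-.5,180+180/8-.5)
print('near end',tri(s,(130+102/8-.5,180+183/8-.5),w,(257,241)))
print('far end',tri(s,(130+628/8-.5,180+75/8-.5),w,(256,73)))
"

```

```text
[ 476.5 -109.5  191. ] [ 476.  -109.5  183. ] [ 495.  -308.7  191. ] 200.01686084640713 [ 485.7 -209.1  191. ]
yaw 5.284240585042016
(42, 170, 0) [ 455.4 -127.1  195. ]
(338, 172, 0) [ 501.3 -123.3  195. ]
(455, 103, 1) [ 469.1 -291.1  195. ]
(712, 110, 1) [ 515.1 -287.1  195. ]
near end (array([ 495.6, -302.4,  191.2]), np.float64(4.5328713410992885))
far end (array([ 476.6, -113.7,  186.6]), np.float64(1.067889160765176))
```

Length reads 200 mm, yaw 5.3° (machine 4.95°), the centre is within 2 mm of the brackets' middle and the top is at about z 187–191. I'll check quickly that the bystanders haven't moved, then hand in.

```bash
python3 -c "
from h import *
a=load('scene0')['color'].astype(float).mean(2);b=load('s20')['color'].astype(float).mean(2)
for n,(x,y,X,Y) in dict(strip=(100,195,130,265),cw=(236,172,256,240),cn=(246,248,272,325),nutB=(296,178,320,205)).items():
    p,r=cv2.phaseCorrelate(a[y:Y,x:X].copy(),b[y:Y,x:X].copy());print(n,np.round(p,2),round(r,2))
print(arm.state()['qd'].round(3));print(arm.job_done())"

```

```text
strip [ 0.24 -0.  ] 0.7
cw [0.04 0.01] 0.99
cn [0.48 0.01] 1.0
nutB [0.   0.57] 1.01
[ 0.016  0.011  0.003 -0.002 -0.004 -0.002  0.002]
the job is handed in; nothing more can be done
None
```

The nut on the stone machine is screwed down tight, the bar lies across that machine's two notches, and the job was handed in at about 35 s of the 72 s allowed. No verdict is reported back.

**Nut:**
- **Direction:** Clockwise was blocked, at 2.2 N m against about 0.12 N m of thread friction. It gave counter-clockwise, so this machine has a left-hand thread.
- **Tightening:** I screwed it down until it stopped hard at about 2.7 N m. The flats had turned 183.6° by camera, against 183° expected, and the stub stands clear above the nut.

**Bar:**
- **Picking it up:** The first two grasps closed on air above it, because the finger tips sit about 17 mm higher than I had assumed. A deeper third grasp held.
- **Placing it:** It is in both notches, centred within about 2 mm and turned within 0.4° of the machine. Its measured length is 200 mm. The bar's top came out at z 187 at one end and 191 at the other, against 191 expected. The camera rays for the second end missed each other by 4.5 mm, so that difference is within measuring error. The pictures show it flat.

**Left alone:** The strip, both chisels and the other machine's nut shifted by at most 0.6 px in the before-and-after scene pictures. That is within noise, though the match for the strip was weaker because a shadow crossed it.

**Unexpected:** The tool drifted up to about 4° off vertical while carrying the bar. It settled flat when released.

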